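# Gauge the fired test blocks and sort them by height

### The job

Take the bridge gauge from its rubber pad and gauge every block in the row on the stone plate, one after another from the robot's left end to its right: stand the gauge squarely over each block with its legs down on the plate, and let it rest there still for two seconds to read the height. Then lay the blocks flat on the floor of the trays, none on top of another: those higher than 24 mm in the deep tray, the others in the shallow one. Stand the gauge back upright on the middle of its pad, and leave the glassware alone.

Things in the scene. Friction and masses are not known exactly. Their poses are not given: they have to be found in the camera images.
- plate: fixed flat grey stone surface plate, 220 x 430 x 20 mm, long side along its y; origin at the centre of its underside, so its top face is 20 mm higher. The row of blocks lies on it
- pad: fixed dark grey rubber parking pad for the gauge, 90 x 150 x 4 mm (long side along its y); origin at the centre of its underside, its top is 4 mm higher
- gauge: hand-held bridge height gauge, 0.43 kg, on the pad. Two steel legs (each 14 x 44 mm in plan, 48 mm high) at x = +-45 mm of its frame carry a bridge (104 x 44 mm, top at 58 mm), leaving a gap 76 mm wide, 48 mm high, open along y. A white scale plate stands at x = +47 mm (18 mm wide, up to 110 mm). Origin: centre of the plane of the leg soles, z up
- gauge_handle (a point): middle of the gauge's grey upright handle, 95 mm above the soles on the gauge's z axis, axes as the gauge's. The handle is 30 mm (x) by 24 mm (y), from 58 to 123 mm above the soles: grip it across its 24 mm (y). Its top is a thin aluminium plate
- spindle (a joint): gauge reading, m: height of its sprung foot above the plane of the leg soles, 0 to 0.042. A 1 to 2 N spring holds the foot down at 0; with the gauge stood over a block on the plate, the block lifts the foot and this is the block's height. A dark pointer moves with it along the white scale: thin marks each 5 mm from 0, one thick full-width mark at 24 mm
- spindle_tip (a point): centre of the underside of the gauge's round foot (18 mm across), on the gauge's z axis midway between the legs
- shallow_tray: fixed grey plastic tray for the good blocks, 130 x 180 mm outside, 20 mm high, walls and floor 5 mm; origin at the centre of its underside, y along its long side
- deep_tray: fixed grey plastic tray for the over-height blocks, same plan and wall as the shallow one but 45 mm high; origin at the centre of its underside, y along its long side; inner floor 5 mm above it
- beaker: bystander: empty glass beaker, 76 mm across, 95 mm high; origin at the centre of its underside
- flask: bystander: amber conical flask, 76 mm across, 110 mm high; origin at the centre of its underside
- jar: bystander: small closed jar, 52 mm across, 75 mm high; origin at the centre of its underside
- block_1p: fired clay test block, 38 x 38 mm in plan, 16 to 31 mm high (unknown: gauge it), 50 to 110 g, lying flat on the plate at place 1 of the row (1 is the robot's left end, the largest y; places are about 95 mm apart); origin at the centre of its underside. At most one of block_1p and block_1q is there
- block_1q: fired clay test block, 38 x 38 mm in plan, 16 to 31 mm high (unknown: gauge it), 50 to 110 g, lying flat on the plate at place 1 of the row (1 is the robot's left end, the largest y; places are about 95 mm apart); origin at the centre of its underside. At most one of block_1p and block_1q is there
- block_2p: fired clay test block, 38 x 38 mm in plan, 16 to 31 mm high (unknown: gauge it), 50 to 110 g, lying flat on the plate at place 2 of the row (1 is the robot's left end, the largest y; places are about 95 mm apart); origin at the centre of its underside. At most one of block_2p and block_2q is there
- block_2q: fired clay test block, 38 x 38 mm in plan, 16 to 31 mm high (unknown: gauge it), 50 to 110 g, lying flat on the plate at place 2 of the row (1 is the robot's left end, the largest y; places are about 95 mm apart); origin at the centre of its underside. At most one of block_2p and block_2q is there
- block_3p: fired clay test block, 38 x 38 mm in plan, 16 to 31 mm high (unknown: gauge it), 50 to 110 g, lying flat on the plate at place 3 of the row (1 is the robot's left end, the largest y; places are about 95 mm apart); origin at the centre of its underside. At most one of block_3p and block_3q is there
- block_3q: fired clay test block, 38 x 38 mm in plan, 16 to 31 mm high (unknown: gauge it), 50 to 110 g, lying flat on the plate at place 3 of the row (1 is the robot's left end, the largest y; places are about 95 mm apart); origin at the centre of its underside. At most one of block_3p and block_3q is there
- block_4p: fired clay test block, 38 x 38 mm in plan, 16 to 31 mm high (unknown: gauge it), 50 to 110 g, lying flat on the plate at place 4 of the row (1 is the robot's left end, the largest y; places are about 95 mm apart); origin at the centre of its underside. At most one of block_4p and block_4q is there
- block_4q: fired clay test block, 38 x 38 mm in plan, 16 to 31 mm high (unknown: gauge it), 50 to 110 g, lying flat on the plate at place 4 of the row (1 is the robot's left end, the largest y; places are about 95 mm apart); origin at the centre of its underside. At most one of block_4p and block_4q is there
Not all that is in view belongs to the job. What is shaped like the block_2q but grey or yellow is not meant.

How it is judged:
On the way, in this order (a step that is already met when the one before it is completed fails the run):
1. block_1p is gauged in its turn from the left: gauge upright over it, soles within 3 mm of the block's underside level, foot on its top, for 1.5 s (z of spindle_tip in the frame of block_1p between 0.014 and 0.034 m and z of gauge in the frame of block_1p between -0.003 and 0.003 m and horizontal distance between spindle_tip and block_1p below 0.013 m and angle between the z axis of gauge and the z axis of block_1p, either way round below 0.08 rad), for 1.5 s.
2. block_1q is gauged in its turn from the left: gauge upright over it, soles within 3 mm of the block's underside level, foot on its top, for 1.5 s (z of spindle_tip in the frame of block_1q between 0.014 and 0.034 m and z of gauge in the frame of block_1q between -0.003 and 0.003 m and horizontal distance between spindle_tip and block_1q below 0.013 m and angle between the z axis of gauge and the z axis of block_1q, either way round below 0.08 rad), for 1.5 s.
3. block_2p is gauged in its turn from the left: gauge upright over it, soles within 3 mm of the block's underside level, foot on its top, for 1.5 s (z of spindle_tip in the frame of block_2p between 0.014 and 0.034 m and z of gauge in the frame of block_2p between -0.003 and 0.003 m and horizontal distance between spindle_tip and block_2p below 0.013 m and angle between the z axis of gauge and the z axis of block_2p, either way round below 0.08 rad), for 1.5 s.
4. block_2q is gauged in its turn from the left: gauge upright over it, soles within 3 mm of the block's underside level, foot on its top, for 1.5 s (z of spindle_tip in the frame of block_2q between 0.014 and 0.034 m and z of gauge in the frame of block_2q between -0.003 and 0.003 m and horizontal distance between spindle_tip and block_2q below 0.013 m and angle between the z axis of gauge and the z axis of block_2q, either way round below 0.08 rad), for 1.5 s.
5. block_3p is gauged in its turn from the left: gauge upright over it, soles within 3 mm of the block's underside level, foot on its top, for 1.5 s (z of spindle_tip in the frame of block_3p between 0.014 and 0.034 m and z of gauge in the frame of block_3p between -0.003 and 0.003 m and horizontal distance between spindle_tip and block_3p below 0.013 m and angle between the z axis of gauge and the z axis of block_3p, either way round below 0.08 rad), for 1.5 s.
6. block_3q is gauged in its turn from the left: gauge upright over it, soles within 3 mm of the block's underside level, foot on its top, for 1.5 s (z of spindle_tip in the frame of block_3q between 0.014 and 0.034 m and z of gauge in the frame of block_3q between -0.003 and 0.003 m and horizontal distance between spindle_tip and block_3q below 0.013 m and angle between the z axis of gauge and the z axis of block_3q, either way round below 0.08 rad), for 1.5 s.
7. block_4p is gauged in its turn from the left: gauge upright over it, soles within 3 mm of the block's underside level, foot on its top, for 1.5 s (z of spindle_tip in the frame of block_4p between 0.014 and 0.034 m and z of gauge in the frame of block_4p between -0.003 and 0.003 m and horizontal distance between spindle_tip and block_4p below 0.013 m and angle between the z axis of gauge and the z axis of block_4p, either way round below 0.08 rad), for 1.5 s.
8. block_4q is gauged in its turn from the left: gauge upright over it, soles within 3 mm of the block's underside level, foot on its top, for 1.5 s (z of spindle_tip in the frame of block_4q between 0.014 and 0.034 m and z of gauge in the frame of block_4q between -0.003 and 0.003 m and horizontal distance between spindle_tip and block_4q below 0.013 m and angle between the z axis of gauge and the z axis of block_4q, either way round below 0.08 rad), for 1.5 s.
At the end, for the whole second after the job is handed in: every present block lies flat (within 0.15 rad) on the floor of the right tray (over 24 mm: deep, else shallow), at rest; the gauge stands upright (0.08 rad) on the pad, within 30 mm of its centre, at rest (horizontal distance between gauge and pad below 0.03 m and z of gauge in the frame of pad between 0.001 and 0.008 m and angle between gauge's own z axis and vertical below 0.08 rad and linear speed of each of gauge, block_1p, block_1q, block_2p, block_2q, block_3p, block_3q, block_4p, block_4q below 0.02 m/s and x of block_1p in the frame of deep_tray between -0.06 and 0.06 m and y of block_1p in the frame of deep_tray between -0.085 and 0.085 m and z of block_1p in the frame of deep_tray between 0.002 and 0.01 m and angle between each of block_1p, block_1q, block_2p, block_2q, block_3p, block_3q, block_4p, block_4q's own z axis and vertical below 0.15 rad and x of block_1q in the frame of shallow_tray between -0.06 and 0.06 m and y of block_1q in the frame of shallow_tray between -0.085 and 0.085 m and z of block_1q in the frame of shallow_tray between 0.002 and 0.01 m and x of block_2p in the frame of shallow_tray between -0.06 and 0.06 m and y of block_2p in the frame of shallow_tray between -0.085 and 0.085 m and z of block_2p in the frame of shallow_tray between 0.002 and 0.01 m and x of block_2q in the frame of deep_tray between -0.06 and 0.06 m and y of block_2q in the frame of deep_tray between -0.085 and 0.085 m and z of block_2q in the frame of deep_tray between 0.002 and 0.01 m and x of block_3p in the frame of shallow_tray between -0.06 and 0.06 m and y of block_3p in the frame of shallow_tray between -0.085 and 0.085 m and z of block_3p in the frame of shallow_tray between 0.002 and 0.01 m and x of block_3q in the frame of deep_tray between -0.06 and 0.06 m and y of block_3q in the frame of deep_tray between -0.085 and 0.085 m and z of block_3q in the frame of deep_tray between 0.002 and 0.01 m and x of block_4p in the frame of deep_tray between -0.06 and 0.06 m and y of block_4p in the frame of deep_tray between -0.085 and 0.085 m and z of block_4p in the frame of deep_tray between 0.002 and 0.01 m and x of block_4q in the frame of shallow_tray between -0.06 and 0.06 m and y of block_4q in the frame of shallow_tray between -0.085 and 0.085 m and z of block_4q in the frame of shallow_tray between 0.002 and 0.01 m); the robot touches nothing.
It fails at once if the beaker is moved more than 30 mm or tipped (distance of beaker from where it was at the start of the episode above 0.03 m or angle between beaker's own z axis and vertical above 0.4 rad).
It fails at once if the flask is moved more than 30 mm or tipped (distance of flask from where it was at the start of the episode above 0.03 m or angle between flask's own z axis and vertical above 0.4 rad).
It fails at once if the jar is moved more than 30 mm or tipped (distance of jar from where it was at the start of the episode above 0.03 m or angle between jar's own z axis and vertical above 0.4 rad).
Of block_1p, block_1q only 1 to 1 are there at a start; the rules pass over those that are not, and their reading is None.
Of block_2p, block_2q only 1 to 1 are there at a start; the rules pass over those that are not, and their reading is None.
Of block_3p, block_3q only 1 to 1 are there at a start; the rules pass over those that are not, and their reading is None.
Of block_4p, block_4q only 1 to 1 are there at a start; the rules pass over those that are not, and their reading is None.
Of block_1p, block_1q, block_2p, block_2q, block_3p, block_3q, block_4p, block_4q only 7 to 7 are there at a start; the rules pass over those that are not, and their reading is None.
At some moment in a run one of block_1p, block_1q, block_2p, block_2q, block_3p, block_3q, block_4p, block_4q may be knocked a few centimetres aside while the robot is not near it.
Once in a run the grip may slacken for a moment while it holds something.
It also fails if it takes over 210 s, if anything falls off the work surface, if the arm or the gripper's body presses on something with over 40 N, if the wrist force passes 120 N, or if a joint passes its speed limit or range.

### The arm

A 6-joint arm with a two-finger parallel gripper is mounted at the origin on the work surface. World frame = base frame: x ahead of the robot, y to its left, z up, the work surface at z = 0. Lengths are in m, angles in rad, forces in N, time in s.
With the tool pointing down it reaches from about 0.425 to 0.95 m from the base axis. Payload 3.5 kg.
Tool frame: the origin (TCP) lies at the very end of the fingers, on their centre line; the grasp point (between the pads) lies 19 mm behind it; z points along the fingers, y is the direction in which the jaws open and shut (so a half turn about z gives the same grasp; the last joint's range is limited). The gripper opens to 85 mm and grips with 20 to 120 N. Pads are 22 mm wide; open, the fingers measure 114 mm over their backs; the gripper's body (76 mm by 85 mm) begins 54 mm behind the grasp point. The pads swing forward as they close: fully open they stand 13 mm farther back than shut.
Start: joints at [-1.364, 0.286, 1.577, -0, 1.279, -0.15], TCP at [0.236, -0.632, 0.231] pointing down, gripper open.
Joint ranges: [-2.77, 2.77], [-0.9, 2.22], [0.21, 2.48], [-1.53, 4.67], [0.24, 2.81], [-2.84, 2.84]. Speed limits (rad/s): [2.79, 2.79, 3.14, 3.14, 3.14, 3.14].

### API

Orientations are given as a unit quaternion [x, y, z, w].
In Python, from plant import get_state, read_camera, sign_off gives the robot as it stands.
- The arm moves only by the tool step_arm, never from a script. Its argument "targets" is a list that holds one entry, the list of rows, each a list of 5 numbers: the opening, from 0 (shut) to 1 (fully open), then the shift along the tool's x, y, z each as a share of 4 cm, from -1 to 1, then the turn about the tool's z as a share of 5 degrees, from -1 to 1. A call has 1 to 10 rows; each row shifts and turns the commanded pose from where the row before left it, along the tool's axes as they then stand; what a row does not reach is not made up. A row lasts 1/12 s, in which the tool goes at most 41.7 mm and 7.16 degrees, less where a joint would pass 70% of its speed; a pose out of reach is approached as far as the arm can. A call with a number of a shift or a turn outside -1 to 1 is refused whole. A call with a gripper value outside its range is refused whole. The fingers move at their own pace and stop on an object; "squeeze" is the grip in N (left out, the last holds). Time passes only in rows, so rows that do not move let the fingers close. It gives the time, the measured TCP pose, the force and the opening at its end, in the units of the state.
- get_state(): the state, without advancing time (a new reading comes with each control period).
- read_camera(name): name is "scene" or "top" or "wrist"; returns a dict with "pixels" (384x512x3 uint8, red, green, blue), "range_z" (384x512 float32, m along the optical axis (not along the pixel's ray), 0 where there is no reading), "mtx" (3x3 intrinsics, pixels), "rvec" (rotation vector, rad) and "tvec" (3), from world to camera coordinates, as OpenCV has them. Camera axes: x right, y down, z forward; pixel columns grow to the right and rows downward; lengths in m; the calibration is good to about 2 mm. A picture is of the moment at which its call begins.
- sign_off(): hands the job in, once; it reports no verdict.
The state is a dict: "time": time; "qpos": joint angles; "dq": joint speeds; "joint_efforts": joint torques, N m; "eef_pos": TCP position; "tcp_rot": TCP orientation; "contact_force": force on the tool from outside, world axes, zero at the start; "wrist_torque": the same for the moment, N m; "opening": opening from 0.0 (shut) to 1.0 (fully open).
Only numpy, scipy, OpenCV 4.12 (cv2) and the standard library are available. Lean on these libraries where they do the work, as an engineer would, in place of code of your own. Each camera call takes 0.05 s, during which the arm holds its last target.

## Working session

There is one attempt and no reset: what is moved stays moved. The work goes in short steps, Python scripts to look and compute and a tool call to move; the robot and the scene stay as the last step left them, time stands still between calls to the robot, and variables do not carry over. Pictures are saved under pics/ and viewed, and the job is handed in when it is done.

Besides the shell and the picture viewer there is one more tool, called by a JSON object that holds its "op" and its "data", one argument or row to a line. step_arm: Moves the arm, as the interface text tells. Shift numbers are shares of 4 cm and turn numbers shares of 5 degrees, none past 1 either way. Its arguments: {"type":"object","properties":{"targets":{"type":"array"},"squeeze":{"type":"number"}},"required":["targets"]}

```bash
ls; mkdir -p pics; cat > h.py <<'E'
import numpy as np, cv2
from plant import get_state, read_camera, sign_off
def cam(n):
    d=read_camera(n); R,_=cv2.Rodrigues(np.array(d["rvec"],float)); d["R"]=R; d["t"]=np.array(d["tvec"],float).ravel(); return d
def save(d,f,crop=None,s=1):
    im=d["pixels"][:,:,::-1]
    if crop: x0,y0,x1,y1=crop; im=im[y0:y1,x0:x1]
    if s!=1: im=cv2.resize(im,None,fx=s,fy=s,interpolation=cv2.INTER_CUBIC)
    cv2.imwrite("pics/"+f,im)
def ray(d,u,v):
    p=np.linalg.inv(d["mtx"])@np.array([u,v,1.]); return -d["R"].T@d["t"], d["R"].T@p
def onz(d,u,v,z):
    o,r=ray(d,u,v); return o+r*(z-o[2])/r[2]
def cloud(d):
    Z=d["range_z"].astype(float); v,u=np.mgrid[:Z.shape[0],:Z.shape[1]]
    P=np.linalg.inv(d["mtx"])@np.stack([u.ravel(),v.ravel(),np.ones(u.size)])*Z.ravel()
    W=d["R"].T@(P-d["t"][:,None]); W[:,Z.ravel()==0]=np.nan
    return W.T.reshape(Z.shape+(3,))
def proj(d,p):
    q=d["mtx"]@(d["R"]@np.array(p,float)+d["t"]); return q[:2]/q[2]
E
python3 - <<'E'
from h import *
print(get_state())
for n in("scene","top","wrist"):
    d=cam(n); save(d,n+"0.png",s=1.5); print(n,-d["R"].T@d["t"],d["R"][2],d["mtx"][0,0])
E
```

```text
pics
{'time': 0.0, 'qpos': array([-1.36401162e+00,  2.87218534e-01,  1.57819803e+00,  2.13000454e-05,
        1.27861590e+00, -1.49993028e-01]), 'dq': array([-0.0004574 ,  0.00043989, -0.00044159, -0.00168088, -0.00055819,
        0.00140827]), 'joint_efforts': array([-8.97077061e-04, -4.05985701e+01, -2.92626160e+01, -2.02835181e-04,
        5.71671422e-03, -6.93887571e-06]), 'eef_pos': array([ 0.23564618, -0.63181666,  0.22990056]), 'tcp_rot': array([ 9.84130670e-01,  1.77441078e-01, -2.44447537e-05, -1.21970176e-03]), 'contact_force': array([0.92124408, 0.04446511, 0.51217929]), 'wrist_torque': array([ 0.02409804,  0.06554847, -0.02770888]), 'opening': 1.0014639158402205}
scene [ 1.28223604 -0.47950266  0.77116272] [-0.62207087  0.44282944 -0.64570111] 453.91739655297783
top [0.47251271 0.00880737 0.92391044] [ 0.19186339 -0.00929366 -0.98137764] 368.3033966448629
wrist [ 0.30634649 -0.60614365  0.37184218] [-0.27271844 -0.09917573 -0.95696856] 326.4974997621185
```

View pics/scene0.png

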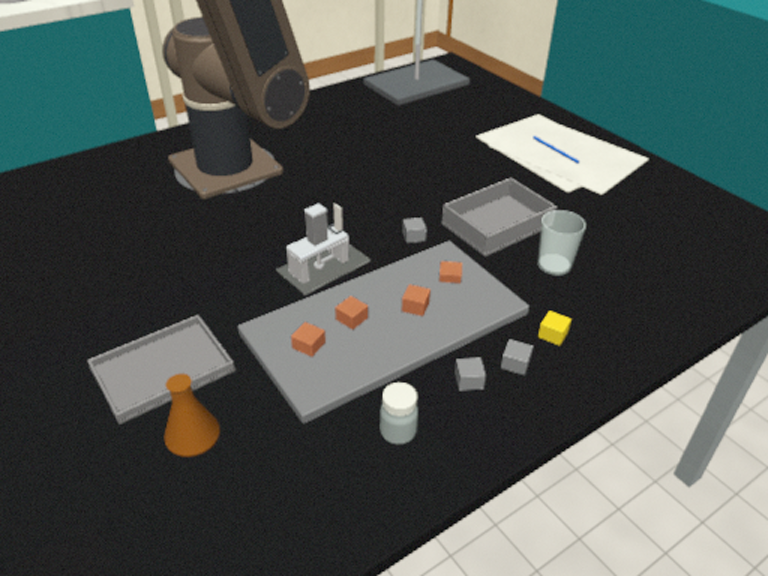

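View pics/top0.png

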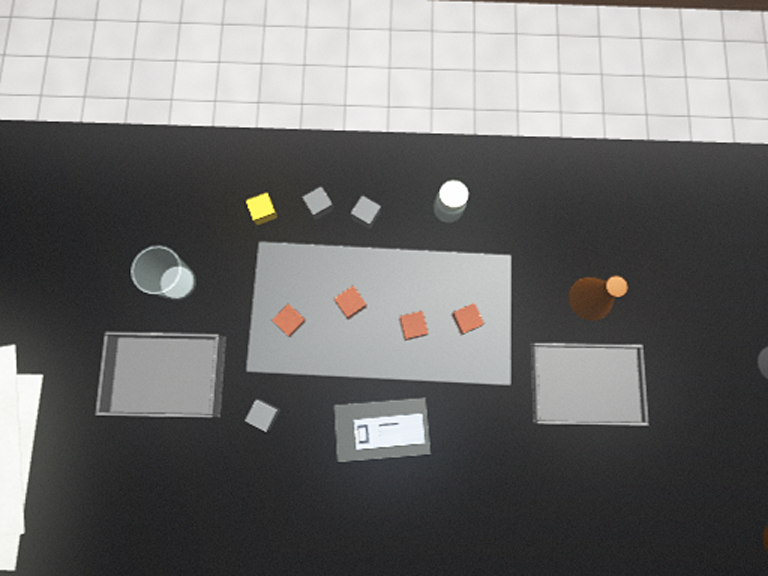

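View pics/wrist0.png

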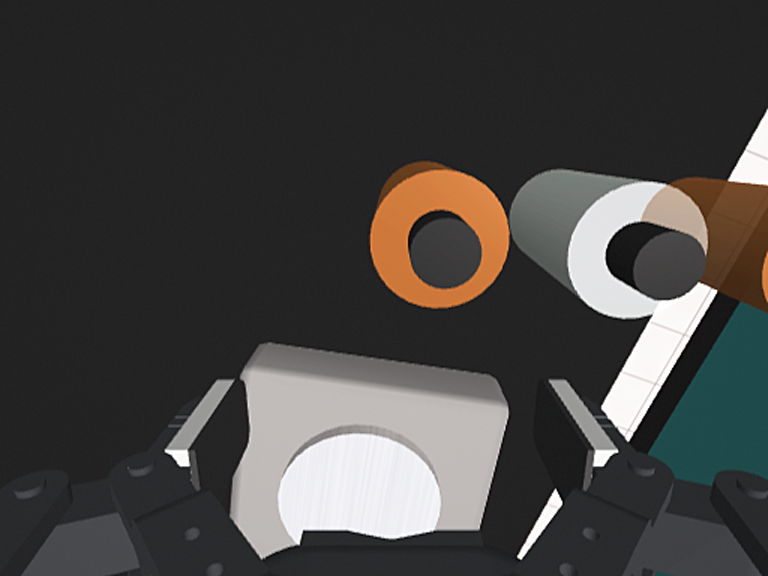

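```bash
cat >> h.py <<'E'
def blocks(d,draw=False):
    W=cloud(d); hsv=cv2.cvtColor(d["pixels"],cv2.COLOR_RGB2HSV)
    m=((hsv[...,0]<16)&(hsv[...,1]>110)&(hsv[...,2]>90)).astype(np.uint8)
    n,l,s,c=cv2.connectedComponentsWithStats(m)
    out=[]
    for i in range(1,n):
        if s[i,4]<60: continue
        P=W[l==i]; P=P[~np.isnan(P[:,0])]
        if not len(P): continue
        zt=np.percentile(P[:,2],90); T=P[P[:,2]>zt-0.006]
        cnt,_=cv2.findContours((l==i).astype(np.uint8),0,cv2.CHAIN_APPROX_NONE)
        rect=cv2.minAreaRect((T[:,:2]*1000).astype(np.float32))
        out.append((c[i],s[i,4],np.median(T[:,2]),rect))
    return out
E
python3 - <<'E'
from h import *
np.set_printoptions(precision=4,suppress=True)
for n in("top","scene"):
    d=cam(n); W=cloud(d); print(n)
    for b in blocks(d): print(np.round(b[0]),b[1],"ztop %.4f"%b[2],np.round(b[3][0],1),np.round(b[3][1],1),round(b[3][2],1))
    if n=="top":
        hsv=cv2.cvtColor(d["pixels"],cv2.COLOR_RGB2HSV)
        for nm,(u,v) in dict(plate=(200,190),plate2=(320,190),table=(200,340),pad=(228,300),gtop=(259,287),bridge=(270,290),padR=(283,275),deepfl=(107,250),shalfl=(392,255)).items(): print(nm,W[v,u],hsv[v,u])
    save(d,n+"_c.png",(215,255,300,315) if n=="top" else (170,120,260,200),6)
E
```

```text
top
[391. 189.] 126 ztop 0.0644 [ 664.2 -343.2] [ 6. 20.] 39.1
[411. 191.] 141 ztop 0.1105 [ 650.6 -353.3] [30.4 30.7] 2.6
[233. 201.] 232 ztop 0.0511 [626.2  52.9] [37.7 36. ] 35.7
[192. 213.] 230 ztop 0.0388 [595.4 150.8] [36.8 35.5] 47.9
[312. 212.] 233 ztop 0.0477 [ 605.5 -138.3] [37.1 36.3] 25.4
[275. 216.] 233 ztop 0.0486 [591.2 -49.8] [36.2 35.2] 15.2
plate [0.6558 0.1378 0.0228] [ 98   6 169]
plate2 [ 0.6652 -0.1629  0.0189] [ 75   5 202]
table [ 0.2979  0.1214 -0.0007] [120   6  42]
pad [0.3916 0.0584 0.0066] [ 75  12 133]
gtop [ 0.4302 -0.0121  0.1281] [106  13 247]
bridge [ 0.4208 -0.0389  0.0628] [102  13 246]
padR [ 0.4535 -0.0735  0.0019] [ 78   9 148]
deepfl [0.5025 0.3587 0.0083] [ 30   2 159]
shalfl [ 0.5087 -0.3421  0.007 ] [ 15   3 179]
scene
[322.  40.] 752 ztop -0.6559 [-773.4 1571.8] [ 569.1 2301.9] 52.3
[266.  32.] 168 ztop -0.6667 [-1838.   1833.4] [191.1  44.9] 88.5
[226.  42.] 435 ztop -0.6659 [-925.   739.4] [ 347.6 2591.9] 53.1
[119.  69.] 61 ztop -0.6727 [-950.9  219.2] [  31.9 1955.1] 72.4
[106.  72.] 75 ztop -0.6707 [-1838.3   394.1] [37.  32.7] 20.0
[300. 181.] 182 ztop 0.0373 [598.8 150.9] [36.  38.3] 48.2
[277. 200.] 284 ztop 0.0495 [628.   53.3] [36.3 42.8] 36.4
[234. 208.] 311 ztop 0.0471 [593.8 -49.9] [36.8 39. ] 14.1
[205. 226.] 336 ztop 0.0460 [ 608.1 -138. ] [36.8 37.9] 22.6
[126. 283.] 929 ztop 0.0926 [ 659.8 -353.9] [27.8 15.8] 74.8
```

```bash
cat > m.py <<'E'
from h import *
np.set_printoptions(precision=4,suppress=True)
for n in("top","scene"):
    d=cam(n); W=cloud(d); print(n)
    X,Y,Z=W[...,0],W[...,1],W[...,2]
    reg=(abs(X-.42)<.09)&(abs(Y+.01)<.1)
    def rect(nm,m):
        P=W[m]; 
        if len(P)<10: print(nm,len(P)); return
        r=cv2.minAreaRect((P[:,:2]*1000).astype(np.float32)); print(nm,len(P),np.round(np.ravel(r[0]+r[1]+(r[2],)),1),"z %.4f"%np.median(P[:,2]))
    rect("bridge",reg&(Z>.054)&(Z<.07))
    rect("handle",reg&(Z>.118)&(Z<.14))
    rect("scale",reg&(Z>.1)&(Z<.118))
    hsv=cv2.cvtColor(d["pixels"],cv2.COLOR_RGB2HSV)
    rect("pad+gauge",reg&(hsv[...,2]>90))
    rect("deep",(abs(X-.5)<.1)&(abs(Y-.35)<.13)&(Z>.035)&(Z<.06))
    rect("shal",(abs(X-.5)<.1)&(abs(Y+.34)<.12)&(Z>.013)&(Z<.035)&(hsv[...,1]<60))
    rect("plate",(abs(X-.6)<.15)&(abs(Y-.0)<.26)&(Z>.013)&(Z<.027)&(hsv[...,2]>90)&(hsv[...,1]<30))
    for nm,x,y in(("beaker",.63,.33),("jar",.79,-.09)):
        rect(nm,(abs(X-x)<.1)&(abs(Y-y)<.1)&(Z>.055))
E
python3 m.py
```

```text
top
bridge 676 [426.2 -15.   44.2 103.8   6.4] z 0.0628
handle 172 [426.1 -14.9  23.9  29.9   7.7] z 0.1277
scale 21 [431.5  13.9  16.8  51.1  31.8] z 0.1139
pad+gauge 2497 [443.7 -11.6 134.9 198.8   1. ] z 0.0065
deep 733 [503.1 348.8 130.  181.7   0.3] z 0.0449
shal 625 [ 507.1 -341.   130.3  182.2    0.7] z 0.0201
plate 14008 [590.7   0.4 279.9 518.6   0.1] z 0.0209
beaker 580 [659.1 348.   75.1  74.1  87.3] z 0.0815
jar 300 [ 803.1 -111.2   44.1   46.2   12. ] z 0.0756
scene
bridge 409 [427.1 -14.5  48.6 104.6   6.5] z 0.0614
handle 102 [426.9 -13.9  26.1  31.9   9.3] z 0.1257
scale 115 [426.3   2.3  27.2  65.6   6. ] z 0.1086
pad+gauge 1958 [426.   -9.6 179.4 188.2  83.4] z 0.0258
deep 579 [503.  349.9 135.3 184.1   0.4] z 0.0417
shal 645 [ 508.  -339.2  134.2  180.2    0.5] z 0.0177
plate 9872 [589.9   0.1 518.6 279.6  89.6] z 0.0194
beaker 667 [658.4 350.3  73.5  77.7  33.7] z 0.0787
jar 427 [ 805.5 -109.3   44.5   46.2   54.2] z 0.0737
```

View pics/top_c.png

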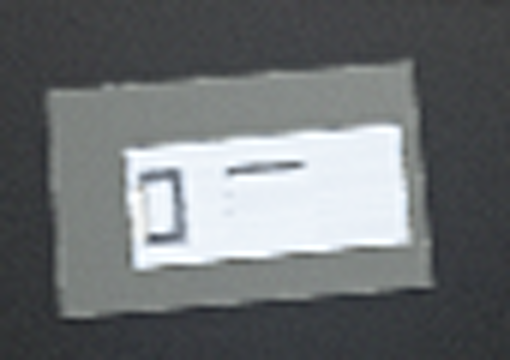

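View pics/scene_c.png

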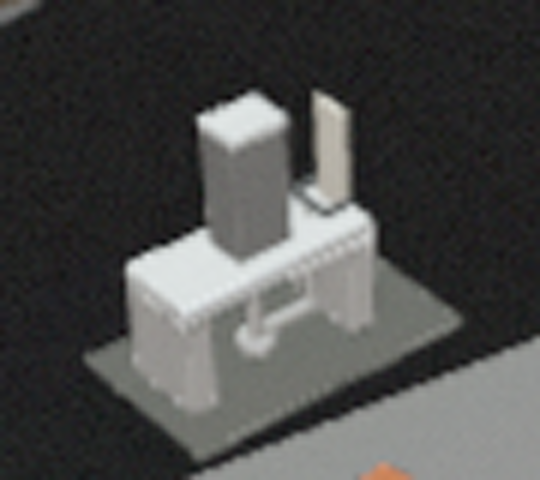

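```bash
python3 - <<'E'
from h import *
np.set_printoptions(precision=3,suppress=True)
d=cam("wrist"); W=cloud(d)
for v in range(20,384,60):
    print([tuple(np.round(W[v,u],2)) for u in range(40,512,90)])
t=cam("top")
c=[onz(t,215+a/6,255+b/6,.004)[:2] for a,b in((47,90),(412,60),(433,288),(62,316))]
print(np.array(c),np.mean(c,0))
# scene pad corners in crop
s=cam("scene")
print([onz(s,170+a/6,120+b/6,.004)[:2] for a,b in((83,355),(203,460),(463,320))])
E
```

```text
[(np.float64(0.3), np.float64(-0.37), np.float64(-0.0)), (np.float64(0.33), np.float64(-0.45), np.float64(-0.0)), (np.float64(0.36), np.float64(-0.54), np.float64(-0.0)), (np.float64(0.4), np.float64(-0.63), np.float64(-0.0)), (np.float64(0.43), np.float64(-0.71), np.float64(-0.0)), (np.float64(0.46), np.float64(-0.8), np.float64(-0.0))]
[(np.float64(0.24), np.float64(-0.38), np.float64(-0.0)), (np.float64(0.27), np.float64(-0.47), np.float64(-0.0)), (np.float64(0.31), np.float64(-0.56), np.float64(-0.0)), (np.float64(0.34), np.float64(-0.65), np.float64(-0.0)), (np.float64(0.38), np.float64(-0.74), np.float64(-0.0)), (np.float64(0.41), np.float64(-0.83), np.float64(-0.0))]
[(np.float64(0.17), np.float64(-0.39), np.float64(-0.0)), (np.float64(0.21), np.float64(-0.48), np.float64(-0.0)), (np.float64(0.25), np.float64(-0.58), np.float64(0.0)), (np.float64(0.29), np.float64(-0.65), np.float64(0.13)), (np.float64(0.31), np.float64(-0.71), np.float64(0.13)), (np.float64(0.34), np.float64(-0.8), np.float64(0.09))]
[(np.float64(0.1), np.float64(-0.4), np.float64(-0.0)), (np.float64(0.14), n
[... 744 characters left out ...]
float64(-0.65), np.float64(0.07)), (np.float64(0.1), np.float64(-0.74), np.float64(0.06)), (np.float64(0.26), np.float64(-0.67), np.float64(0.29)), (np.float64(0.27), np.float64(-0.69), np.float64(0.29))]
[(np.float64(nan), np.float64(nan), np.float64(nan)), (np.float64(0.24), np.float64(-0.6), np.float64(0.32)), (np.float64(0.24), np.float64(-0.62), np.float64(0.31)), (np.float64(0.25), np.float64(-0.64), np.float64(0.31)), (np.float64(0.26), np.float64(-0.65), np.float64(0.32)), (np.float64(0.26), np.float64(-0.69), np.float64(0.3))]
[[ 0.462  0.074]
 [ 0.478 -0.075]
 [ 0.388 -0.084]
 [ 0.373  0.064]] [ 0.425 -0.005]
[array([ 0.393, -0.082]), array([ 0.485, -0.073]), array([0.467, 0.074])]
```

```bash
cat >> h.py <<'E'
from scipy.spatial.transform import Rotation as Ro
def pose():
    s=get_state(); M=Ro.from_quat(s["tcp_rot"]).as_matrix(); return s,M
def plan(x,y,z,psi):
    s,M=pose(); p0=np.degrees(np.arctan2(M[1,0],M[0,0])); dt=(psi-p0+180)%360-180
    a=np.radians(psi); X=np.array([np.cos(a),np.sin(a),0]); Y=np.array([np.sin(a),-np.cos(a),0])
    D=np.array([x,y,z])-s["eef_pos"]
    print("t %.2f tcp %s psi %.2f tiltz %.4f open %.3f F %s"%(s["time"],np.round(s["eef_pos"],4),p0,-M[2,2],s["opening"],np.round(s["contact_force"],1)))
    print("turn units %.2f | units x %.3f y %.3f z %.3f"%(-dt/5, D@X/.04,D@Y/.04,-D[2]/.04))
E
python3 - <<'E'
from h import *
d=cam("top"); save(d,"crop1.png",(160,120,340,320),3)
plan(.4265,-.0147,.22,96.4)
plan(.38,-.45,.23,96.4)
E
```

```text
t 0.55 tcp [ 0.2358 -0.6325  0.2313] psi 20.44 tiltz 1.0000 open 0.999 F [-0.1 -0.4  0. ]
turn units -15.19 | units x 14.816 y 6.460 z 0.283
t 0.55 tcp [ 0.2358 -0.6325  0.2313] psi 20.44 tiltz 1.0000 open 0.999 F [-0.1 -0.4  0. ]
turn units -15.19 | units x 4.131 y 4.092 z 0.033
```

View pics/crop1.png

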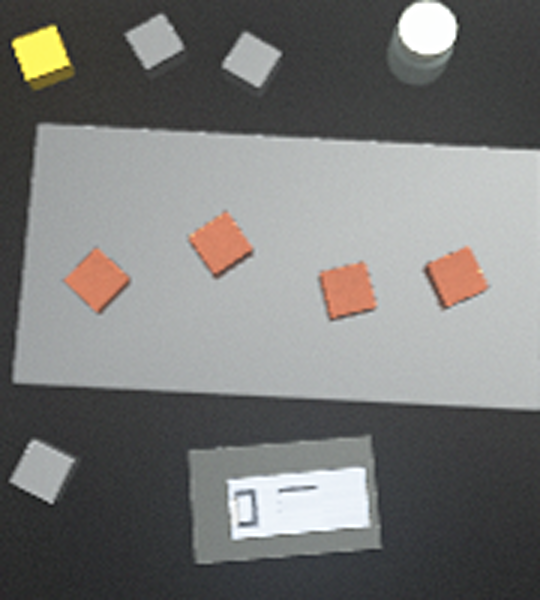

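Candidates for the blocks, in top-view pixels:
- **Orange, on the plate (chosen):** (192,213), (233,201), (275,216), (312,212).
- **Decoys:** yellow (174,138); grey (211,134), (244,140), (174,277).
- **Orange but not blocks:** the flask, about (400,190).

The gauge is at (259,288), the only white bridge, and it stands on the pad.

{"op": "step_arm", "data": {
  "targets": [
    [[1,0,0,0,-1],[1,0,0,0,-1],[1,0,0,0,-1],[1,0,0,0,-1],[1,0,0,0,-1],[1,0,0,0,-1],[1,0,0,0,-1],[1,0,0,0,-1],[1,0,0,0,-1],[1,0,0,0,-1]]
  ],
  "squeeze": 60
}}

```text
time: 1.38
eef_pos: [0.2358, -0.6325, 0.2314]
tcp_rot: [0.816, 0.578, -0.0, 0.0]
contact_force: [-0.1, -0.9, 0.5]
opening: 0.995
```

{"op": "step_arm", "data": {
  "targets": [
    [[1,0,0,0,-1],[1,0,0,0,-1],[1,0,0,0,-1],[1,0,0,0,-1],[1,0,0,0,-1],[1,0,0,0,-0.2],[1,0.8,0.8,0,0],[1,0.8,0.8,0,0],[1,0.8,0.8,0,0],[1,0.8,0.8,0,0]]
  ]
}}

```text
time: 2.22
eef_pos: [0.3403, -0.5008, 0.2313]
tcp_rot: [0.667, 0.745, 0.0, 0.0]
contact_force: [0.7, -0.9, 0.1]
opening: 0.999
```

```bash
python3 -c "
from h import *
plan(.4265,-.0147,.20,96.4)"
```

```text
t 2.22 tcp [ 0.3403 -0.5008  0.2313] psi 96.28 tiltz 1.0000 open 0.999 F [ 0.7 -0.9  0.1]
turn units -0.02 | units x 11.837 y 3.496 z 0.783
```

{"op": "step_arm", "data": {
  "targets": [
    [[1,0.9,0.7,0,0],[1,0.9,0.7,0,0],[1,0.9,0.7,0,0],[1,0.95,0.3,0,0],[1,1,0.2,0,0],[1,1,0.2,0,0],[1,1,0.2,0,0],[1,1,0.2,0,0],[1,1,0.2,0,0],[1,1,0,0,0]]
  ]
}}

```text
time: 3.05
eef_pos: [0.4257, -0.1116, 0.2318]
tcp_rot: [0.667, 0.745, 0.0, 0.001]
contact_force: [1.1, 0.6, -0.3]
opening: 1.001
```

{"op": "step_arm", "data": {
  "targets": [
    [[1,1,0,0,0],[1,1,0,0.3,0],[1,0,0,0.4,0]]
  ]
}}

```text
time: 3.3
eef_pos: [0.4163, -0.0288, 0.2047]
tcp_rot: [0.664, 0.747, 0.002, 0.001]
contact_force: [-0.1, -0.2, 0.2]
opening: 1.0
```

```bash
python3 -c "
from h import *
plan(.4265,-.0147,.082,96.4)
save(cam('wrist'),'w1.png',None,1.5)"
```

```text
t 3.30 tcp [ 0.4163 -0.0288  0.2047] psi 96.74 tiltz 1.0000 open 1.000 F [-0.1 -0.2  0.2]
turn units 0.07 | units x 0.321 y 0.291 z 3.069
```

View pics/w1.png

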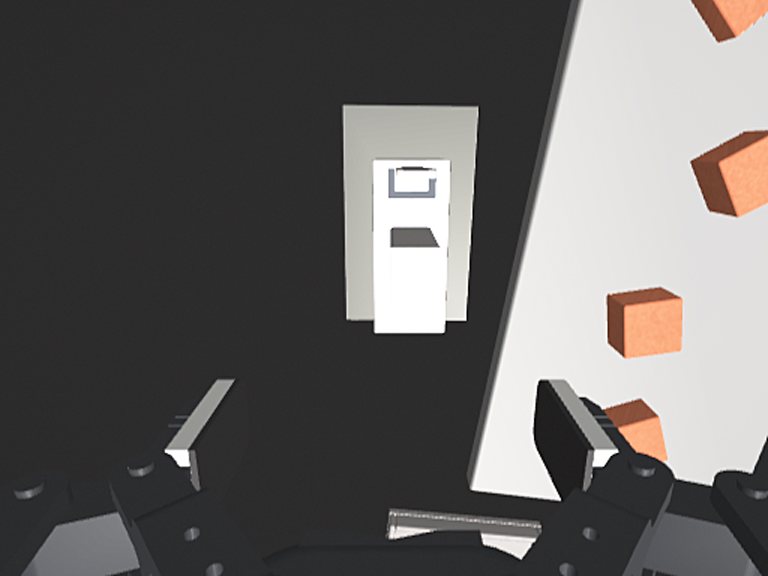

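```bash
cat > wh.py <<'E'
from h import *
d=cam('wrist'); W=cloud(d); Z=W[...,2]
m=(Z>.118)&(Z<.14)&(abs(W[...,0]-.4265)<.05)&(abs(W[...,1]+.0147)<.06)
r=cv2.minAreaRect((W[m][:,:2]*1000).astype(np.float32)); print(r,np.median(Z[m]),m.sum())
m=(Z>.054)&(Z<.07)&(abs(W[...,0]-.4265)<.05)&(abs(W[...,1]+.0147)<.08)
print(cv2.minAreaRect((W[m][:,:2]*1000).astype(np.float32)),np.median(Z[m]))
plan(.4265,-.0147,.082,96.4)
E
python3 wh.py
```

```text
((427.8335876464844, -13.106834411621094), (23.793445587158203, 30.715045928955078), 6.838518142700195) 0.1262234906073596 1576
((427.8995361328125, -13.44970703125), (44.165348052978516, 103.78864288330078), 6.680095672607422) 0.06132824498323487
t 3.40 tcp [ 0.4146 -0.0319  0.2012] psi 96.59 tiltz 1.0000 open 1.000 F [-0.   0.3 -1. ]
turn units 0.04 | units x 0.395 y 0.343 z 2.981
```

{"op": "step_arm", "data": {
  "targets": [
    [[1,0.4,0.35,0,0],[1,0,0,0.6,0],[1,0,0,0.6,0],[1,0,0,0,0],[1,0,0,0,0]]
  ]
}}

```text
time: 3.82
eef_pos: [0.428, -0.0173, 0.155]
tcp_rot: [0.667, 0.745, -0.001, -0.001]
contact_force: [0.4, -0.9, 0.3]
opening: 1.001
```

```bash
python3 -c "
from h import *
plan(.4272,-.0138,.082,96.5)"
```

```text
t 3.82 tcp [ 0.428  -0.0173  0.155 ] psi 96.31 tiltz 1.0000 open 1.001 F [ 0.4 -0.9  0.3]
turn units -0.04 | units x 0.089 y -0.010 z 1.825
```

{"op": "step_arm", "data": {
  "targets": [
    [[1,0.09,0,0.45,0],[1,0,0,0.45,0],[1,0,0,0.45,0],[1,0,0,0.47,0],[1,0,0,0,0],[0,0,0,0,0],[0,0,0,0,0],[0,0,0,0,0],[0,0,0,0,0],[0,0,0,0,0]]
  ],
  "squeeze": 80
}}

```text
time: 4.65
eef_pos: [0.4287, -0.0132, 0.0837]
tcp_rot: [0.666, 0.746, 0.0, 0.001]
contact_force: [-0.5, 0.1, 0.7]
opening: 0.295
```

{"op": "step_arm", "data": {
  "targets": [
    [[0,0,0,0,0],[0,0,0,0,0],[0,0,0,0,0]]
  ]
}}

```text
time: 4.9
eef_pos: [0.4285, -0.0132, 0.0837]
tcp_rot: [0.666, 0.746, -0.0, 0.0]
contact_force: [-2.9, -0.6, 6.5]
opening: 0.272
```

```bash
python3 -c "
from h import *
plan(.5967,.151,.15,96.5); s,M=pose(); print(M)
save(cam('wrist'),'w2.png',None,1.5)"
```

```text
t 4.90 tcp [ 0.4285 -0.0132  0.0837] psi 96.46 tiltz 1.0000 open 0.272 F [-2.9 -0.6  6.5]
turn units -0.01 | units x 3.602 y 4.643 z -1.658
[[-1.12449453e-01  9.93657397e-01  3.12921677e-04]
 [ 9.93657273e-01  1.12449614e-01 -5.55497268e-04]
 [-5.87161891e-04  2.48471536e-04 -9.99999797e-01]]
```

View pics/w2.png

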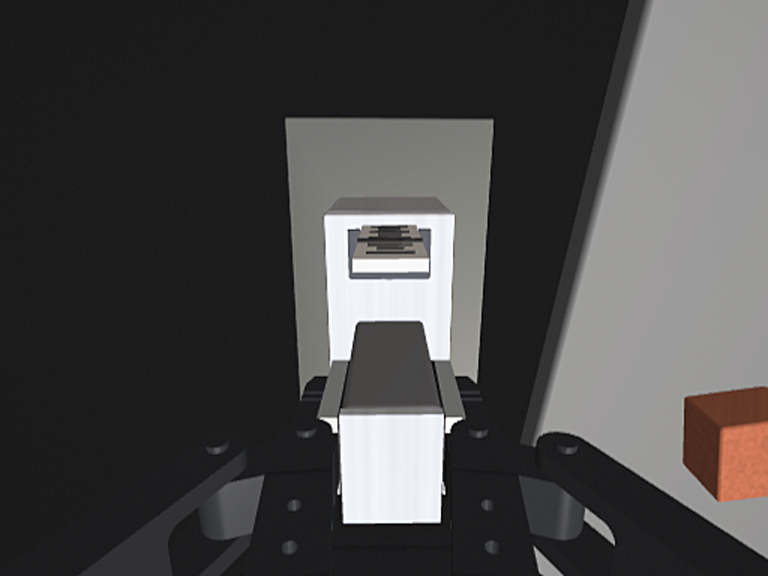

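{"op": "step_arm", "data": {
  "targets": [
    [[0,0,0,-0.6,0],[0,0,0,-0.8,0],[0,0,0,-0.8,0],[0,0.6,0.8,0,0],[0,0.6,0.8,0,0],[0,0.6,0.8,0,0],[0,0.6,0.8,0,0],[0,0.6,0.7,0,0],[0,0.5,0.7,0,0],[0,0,0,0,0]]
  ]
}}

```text
time: 5.78
eef_pos: [0.5979, 0.1508, 0.1683]
tcp_rot: [0.665, 0.747, 0.001, -0.001]
contact_force: [-0.6, -0.0, -3.9]
opening: 0.267
```

```bash
cat > chk.py <<'E'
from h import *
import sys
np.set_printoptions(precision=4,suppress=True)
for n in("top","scene"):
    d=cam(n)
    for b in blocks(d):
        if abs(b[3][0][1])<260 and .02<b[2]<.07: print(n,np.round(b[0]),b[1],"ztop %.4f"%b[2],np.round(b[3][0],1),np.round(b[3][1],1),round(b[3][2],1))
    if len(sys.argv)>5: save(d,sys.argv[5]+n+".png",None,1.5)
x,y,z,p=map(float,sys.argv[1:5]); plan(x,y,z,p)
E
python3 chk.py .597 .151 .0997 96.5 b1
```

```text
top [233. 201.] 232 ztop 0.0507 [626.1  53. ] [37.2 36.1] 36.4
top [312. 212.] 231 ztop 0.0479 [ 605.  -138.3] [36.2 36.7] 24.9
top [275. 216.] 234 ztop 0.0488 [591.3 -50. ] [36.6 35.7] 15.6
scene [300. 181.] 182 ztop 0.0372 [598.1 152.1] [36.1 39.8] 45.8
scene [277. 200.] 284 ztop 0.0495 [629.  52.] [36.2 37.6] 35.9
scene [234. 208.] 313 ztop 0.0472 [594.5 -50. ] [36.8 37.3] 15.6
scene [205. 226.] 337 ztop 0.0461 [ 607.8 -137.5] [36.3 37.7] 25.2
t 5.88 tcp [0.5945 0.1478 0.1681] psi 96.55 tiltz 1.0000 open 0.268 F [-0.5  0.  -4.2]
turn units 0.01 | units x 0.073 y 0.072 z 1.709
```

{"op": "step_arm", "data": {
  "targets": [
    [[0,0.08,0.08,0.4,0],[0,0,0,0.4,0],[0,0,0,0.4,0],[0,0,0,0.3,0],[0,0,0,0.1,0],[0,0,0,0.05,0],[0,0,0,0,0],[0,0,0,0,0]]
  ]
}}

```text
time: 6.55
eef_pos: [0.5983, 0.1502, 0.1056]
tcp_rot: [0.666, 0.746, 0.0, 0.0]
contact_force: [-1.2, -0.7, -2.9]
opening: 0.267
```

```bash
cat > look.py <<'E'
from h import *
import sys
n=sys.argv[1]
d=cam("wrist"); save(d,n+"w.png",(190,110,330,260),5)
e=cam("scene"); u=proj(e,[get_state()["eef_pos"][0],get_state()["eef_pos"][1],.06]); u=np.clip(u.astype(int),60,[450,330]); 
save(e,n+"s.png",(u[0]-50,u[1]-50,u[0]+50,u[1]+50),5)
plan(*[float(a) for a in sys.argv[2:6]])
E
python3 look.py g1 .597 .151 .0997 96.5
```

```text
t 6.65 tcp [0.5986 0.1503 0.1059] psi 96.44 tiltz 1.0000 open 0.270 F [-0.7 -0.1 -2.8]
turn units -0.01 | units x 0.021 y -0.039 z 0.154
```

View pics/g1w.png

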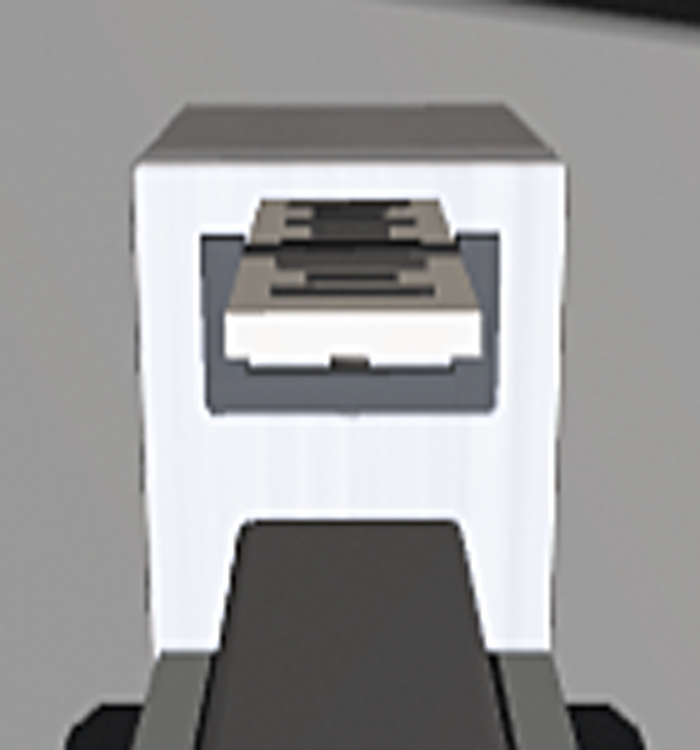

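View pics/g1s.png

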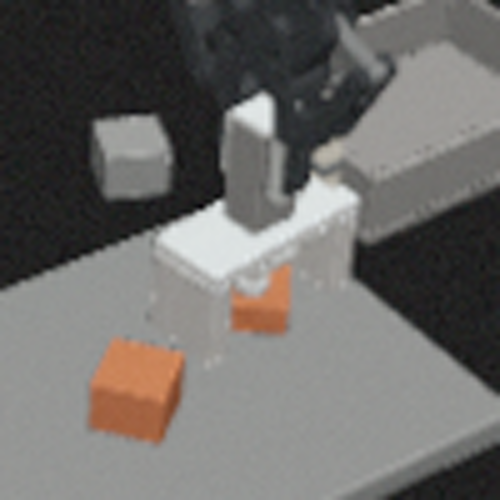

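{"op": "step_arm", "data": {
  "targets": [
    [[0,0,-0.04,0.06,0],[0,0,0,0.05,0],[0,0,0,0.04,0],[0,0,0,0.02,0],[0,0,0,0,0],[0,0,0,0,0]]
  ]
}}

```text
time: 7.15
eef_pos: [0.5975, 0.1505, 0.0997]
tcp_rot: [0.666, 0.746, 0.001, 0.001]
contact_force: [-1.7, 0.9, 6.3]
opening: 0.27
```

```bash
python3 look.py g1b .597 .151 .0997 96.5
```

```text
t 7.25 tcp [0.5975 0.1505 0.0998] psi 96.46 tiltz 1.0000 open 0.269 F [-1.4  0.9  5.8]
turn units -0.01 | units x 0.015 y -0.011 z 0.001
```

View pics/g1bw.png

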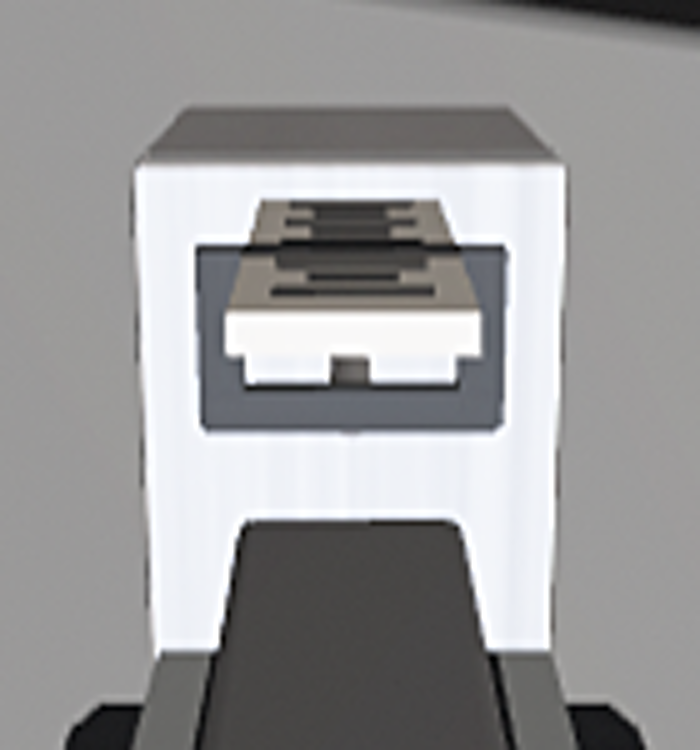

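View pics/g1bs.png

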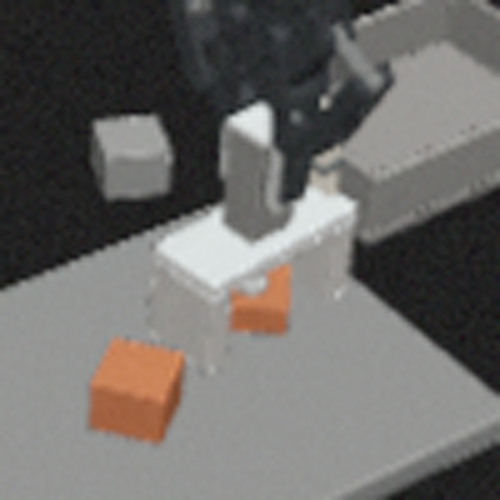

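{"op": "step_arm", "data": {
  "targets": [
    [[0,0,0,0,0],[0,0,0,0,0],[0,0,0,0,0],[0,0,0,0,0],[0,0,0,0,0],[0,0,0,0,0],[0,0,0,0,0],[0,0,0,0,0],[0,0,0,0,0],[0,0,0,0,0]]
  ]
}}

```text
time: 8.08
eef_pos: [0.5975, 0.1505, 0.0998]
tcp_rot: [0.666, 0.746, 0.001, 0.001]
contact_force: [-2.3, 0.1, 5.3]
opening: 0.273
```

```bash
python3 - <<'E'
from h import *
e=cam("scene"); p=get_state()["eef_pos"]; u=proj(e,[p[0],p[1],.06]).astype(int); o=u-50
f=lambda q:np.round((proj(e,q)-o)*5)
print("block top c",f([.5975,.151,.0375]),"tcp at top",f([p[0],p[1],.0375]),"bridge corners",[f([.5975+a*22*.994e-3-b*52*.113e-3,.1505+a*22*.113e-3+b*52*.994e-3,.078]) for a in(-1,1) for b in(-1,1)])
save(e,"g1c.png",(o[0]+20,o[1]+20,o[0]+80,o[1]+80),10)
W=cloud(e)
m=(abs(W[...,0]-.597)<.08)&(abs(W[...,1]-.15)<.08)&(W[...,2]>.072)&(W[...,2]<.086)
print(cv2.minAreaRect((W[m][:,:2]*1000).astype(np.float32)),np.median(W[m][:,2]))
plan(.597,.151,.0997,96.5)
E
```

```text
block top c [249. 284.] tcp at top [249. 284.] bridge corners [array([151., 242.]), array([294., 164.]), array([213., 284.]), array([356., 202.])]
((596.5377807617188, 150.26507568359375), (47.26012420654297, 108.28134155273438), 6.66110897064209) 0.07764499092460472
t 8.13 tcp [0.5975 0.1505 0.0997] psi 96.46 tiltz 1.0000 open 0.269 F [-1.3 -0.3  6.2]
turn units -0.01 | units x 0.015 y -0.011 z 0.001
```

View pics/g1c.png

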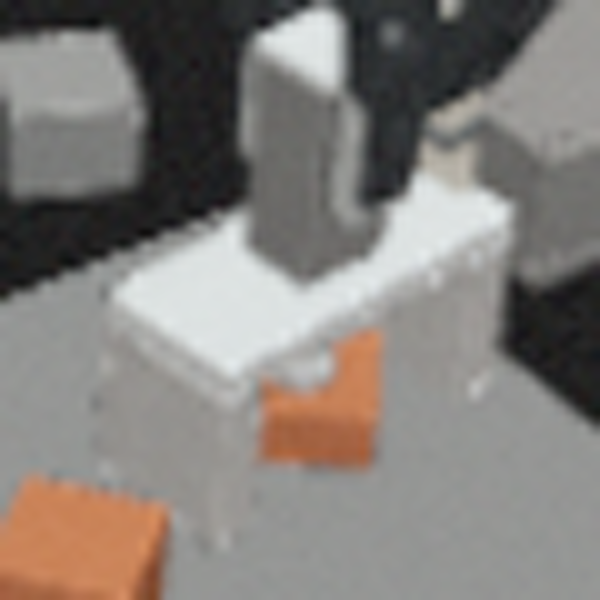

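{"op": "step_arm", "data": {
  "targets": [
    [[0,0,0,0,0],[0,0,0,0,0],[0,0,0,0,0],[0,0,0,0,0],[0,0,0,0,0],[0,0,0,0,0],[0,0,0,0,0],[0,0,0,0,0],[0,0,0,0,0],[0,0,0,0,0]]
  ]
}}

```text
time: 8.97
eef_pos: [0.5975, 0.1505, 0.0997]
tcp_rot: [0.666, 0.746, 0.001, 0.001]
contact_force: [-1.8, 1.0, 5.6]
opening: 0.268
```

{"op": "step_arm", "data": {
  "targets": [
    [[0,0,0,0,0],[0,0,0,0,0],[0,0,0,0,0],[0,0,0,0,0],[0,0,0,-0.5,0],[0,0,0,-0.7,0],[0,0,0,-0.5,0],[0,0,0,0,0]]
  ]
}}

```text
time: 9.63
eef_pos: [0.599, 0.1505, 0.1702]
tcp_rot: [0.666, 0.746, 0.003, 0.003]
contact_force: [1.4, -0.3, -3.1]
opening: 0.268
```

```bash
python3 chk.py .627 .053 .0997 96.5
```

```text
top [233. 201.] 232 ztop 0.0508 [626.2  52.8] [37.4 36.2] 35.5
top [312. 212.] 232 ztop 0.0480 [ 604.8 -137.9] [36.2 36.3] 24.8
top [275. 216.] 236 ztop 0.0489 [591.2 -50. ] [36.1 35.7] 15.2
scene [300. 181.] 181 ztop 0.0375 [597.3 151.8] [36.2 35.6] 50.7
scene [277. 200.] 283 ztop 0.0495 [628.7  53.9] [35.7 37.7] 33.7
scene [234. 208.] 311 ztop 0.0467 [593.6 -50.4] [35.9 38.8] 14.3
scene [205. 226.] 338 ztop 0.0461 [ 607.4 -137.6] [38.  38.4] 24.2
t 9.73 tcp [0.5962 0.1502 0.1651] psi 96.44 tiltz 1.0000 open 0.271 F [-0.9  0.6 -5. ]
turn units -0.01 | units x -2.500 y 0.491 z 1.635
```

{"op": "step_arm", "data": {
  "targets": [
    [[0,-0.8,0.16,0,0],[0,-0.9,0.17,0,0],[0,-0.8,0.16,0,0],[0,0,0,0,0],[0,0,0,0.4,0],[0,0,0,0.4,0],[0,0,0,0.4,0],[0,0,0,0.2,0],[0,0,0,0,0],[0,0,0,0,0]]
  ]
}}

```text
time: 10.57
eef_pos: [0.6255, 0.0532, 0.108]
tcp_rot: [0.666, 0.746, -0.002, -0.002]
contact_force: [-1.7, -0.0, -1.9]
opening: 0.273
```

```bash
python3 chk.py .627 .053 .0997 96.5
```

```text
top [312. 212.] 233 ztop 0.0478 [ 605.3 -138.1] [37. 36.] 25.2
top [275. 216.] 239 ztop 0.0489 [591.7 -49.8] [37.3 35.5] 15.1
scene [303. 180.] 114 ztop 0.0377 [600.3 152.7] [31.5 37.8] 51.1
scene [279. 202.] 175 ztop 0.0486 [632.2  55.1] [27.9 36.4] 36.3
scene [234. 208.] 310 ztop 0.0472 [594.8 -50. ] [36.  38.5] 15.8
scene [205. 226.] 336 ztop 0.0463 [ 608.  -138.3] [36.6 38.6] 23.9
t 10.67 tcp [0.6269 0.0533 0.1101] psi 96.46 tiltz 1.0000 open 0.275 F [-0.8 -0.4 -2.8]
turn units -0.01 | units x -0.007 y 0.001 z 0.259
```

{"op": "step_arm", "data": {
  "targets": [
    [[0,0,0,0.12,0],[0,0,0,0.09,0],[0,0,0,0.05,0],[0,0,0,0.02,0],[0,0,0,0,0],[0,0,0,0,0],[0,0,0,0,0],[0,0,0,0,0],[0,0,0,0,0],[0,0,0,0,0]]
  ]
}}

```text
time: 11.5
eef_pos: [0.6281, 0.0529, 0.0998]
tcp_rot: [0.666, 0.746, 0.001, 0.001]
contact_force: [0.9, -1.0, 5.2]
opening: 0.272
```

```bash
python3 look.py g2 .627 .053 .0997 96.5
```

```text
t 11.60 tcp [0.6281 0.0529 0.0997] psi 96.43 tiltz 1.0000 open 0.273 F [ 0.2 -0.2  4.9]
turn units -0.01 | units x 0.005 y -0.027 z 0.001
```

View pics/g2w.png

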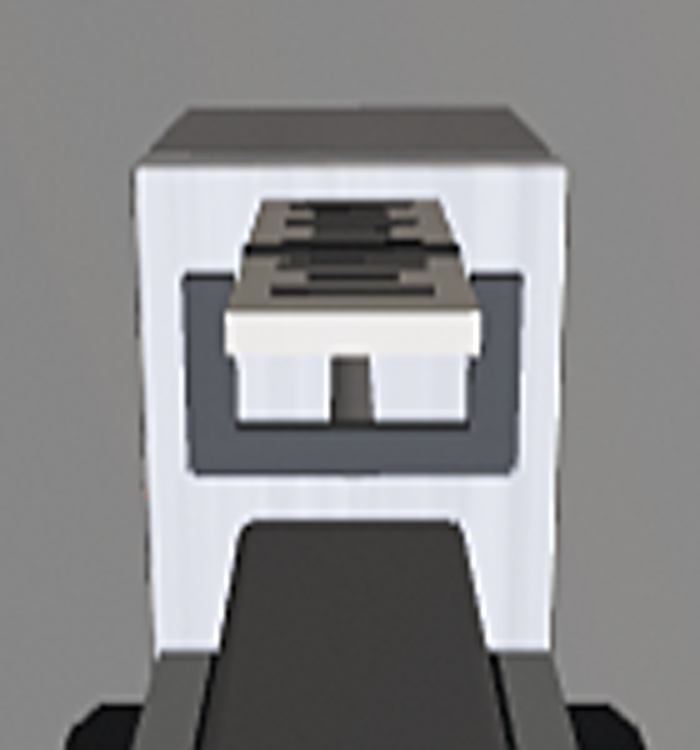

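View pics/g2s.png

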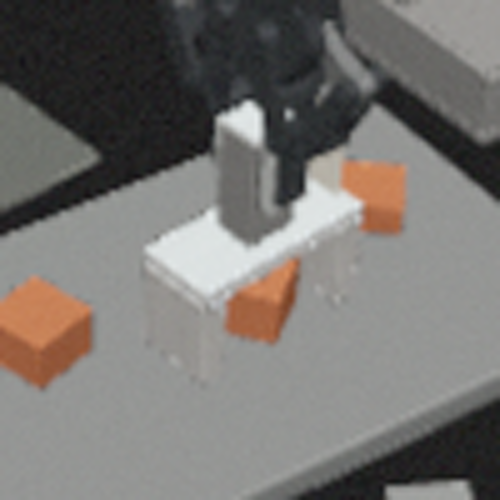

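```bash
python3 - <<'E'
from h import *
d=cam("wrist"); W=cloud(d)
print("frame bar z",[round(float(np.nanmedian(W[199:203,u-2:u+3,2])),4) for u in(240,250,260,270,280)],"bridge",np.round(np.nanmedian(W[210:213,250:270,2]),4), "scale top",W[175,250:270:5,2])
E
```

```text
frame bar z [0.1149, 0.1148, 0.115, 0.1148, 0.1145] bridge 0.0771 scale top [0.13012431 0.1278698  0.12842736 0.12892791]
```

{"op": "step_arm", "data": {
  "targets": [
    [[0,0,0,0,0],[0,0,0,0,0],[0,0,0,0,0],[0,0,0,0,0],[0,0,0,0,0],[0,0,0,0,0],[0,0,0,0,0],[0,0,0,0,0],[0,0,0,0,0],[0,0,0,0,0]]
  ]
}}

```text
time: 12.48
eef_pos: [0.6281, 0.0529, 0.0997]
tcp_rot: [0.666, 0.746, 0.001, 0.001]
contact_force: [1.1, -1.6, 5.8]
opening: 0.268
```

{"op": "step_arm", "data": {
  "targets": [
    [[0,0,0,0,0],[0,0,0,0,0],[0,0,0,0,0],[0,0,0,0,0],[0,0,0,0,0],[0,0,0,0,0],[0,0,0,-0.5,0],[0,0,0,-0.7,0],[0,0,0,-0.5,0],[0,0,0,0,0]]
  ]
}}

```text
time: 13.32
eef_pos: [0.6286, 0.0529, 0.1697]
tcp_rot: [0.666, 0.746, 0.001, 0.002]
contact_force: [1.9, -0.1, -3.0]
opening: 0.272
```

```bash
python3 chk.py .592 -.050 .0997 96.5
```

```text
top [312. 212.] 233 ztop 0.0480 [ 604.9 -138.4] [36.2 36.3] 26.2
top [275. 216.] 236 ztop 0.0488 [591.5 -49.8] [36.4 35.6] 14.7
scene [301. 182.] 147 ztop 0.0376 [597.7 151.5] [36.2 36.7] 50.1
scene [277. 200.] 277 ztop 0.0492 [629.   52.8] [35.7 38.2] 34.2
scene [234. 208.] 316 ztop 0.0470 [594.1 -50.7] [36. 39.] 14.9
scene [205. 226.] 337 ztop 0.0460 [ 608.1 -138.5] [38.1 38.1] 25.8
t 13.42 tcp [0.6261 0.0531 0.1649] psi 96.45 tiltz 1.0000 open 0.275 F [ 0.6 -0.2 -4.8]
turn units -0.01 | units x -2.464 y -1.139 z 1.629
```

{"op": "step_arm", "data": {
  "targets": [
    [[0,-0.8,-0.4,0,0],[0,-0.9,-0.4,0,0],[0,-0.76,-0.34,0,0],[0,0,0,0,0],[0,0,0,0.4,0],[0,0,0,0.4,0],[0,0,0,0.4,0],[0,0,0,0.2,0],[0,0,0,0,0],[0,0,0,0,0]]
  ]
}}

```text
time: 14.25
eef_pos: [0.5912, -0.0493, 0.1087]
tcp_rot: [0.666, 0.746, -0.001, -0.002]
contact_force: [-1.3, -0.2, -1.7]
opening: 0.269
```

```bash
python3 chk.py .5925 -.050 .0997 96.5
```

```text
top [233. 201.] 239 ztop 0.0509 [626.2  52.9] [37.9 36.1] 36.3
top [192. 213.] 229 ztop 0.0388 [595.9 151.4] [35.5 35.6] 48.0
scene [300. 181.] 182 ztop 0.0374 [597.3 152. ] [36.  38.2] 49.3
scene [277. 200.] 286 ztop 0.0495 [629.2  52.3] [35.9 39.2] 35.8
scene [236. 210.] 202 ztop 0.0466 [600.2 -47.9] [25.  40.5] 9.0
scene [205. 226.] 338 ztop 0.0460 [ 607.4 -137.6] [37.5 39.9] 25.7
t 14.35 tcp [ 0.5927 -0.0496  0.1107] psi 96.45 tiltz 1.0000 open 0.268 F [-1.2  0.5 -3. ]
turn units -0.01 | units x -0.010 y -0.006 z 0.276
```

{"op": "step_arm", "data": {
  "targets": [
    [[0,0,0,0.13,0],[0,0,0,0.1,0],[0,0,0,0.05,0],[0,0,0,0.02,0],[0,0,0,0,0],[0,0,0,0,0],[0,0,0,0,0],[0,0,0,0,0],[0,0,0,0,0],[0,0,0,0,0]]
  ]
}}

```text
time: 15.18
eef_pos: [0.5937, -0.0498, 0.0998]
tcp_rot: [0.666, 0.746, 0.001, 0.001]
contact_force: [0.4, 2.3, 5.4]
opening: 0.266
```

```bash
cat > fr.py <<'E'
from h import *
d=cam("wrist"); W=cloud(d)
for v in (194,196,198,200,202,204): print(v,"frame bar z",[round(float(np.nanmedian(W[v,u-2:u+3,2])),4) for u in(240,250,260,270,280)],"bridge",np.round(np.nanmedian(W[210:213,250:270,2]),4))
E
python3 look.py g3 .592 -.05 .0997 96.5; python3 fr.py
```

```text
t 15.28 tcp [ 0.5938 -0.0498  0.0998] psi 96.45 tiltz 1.0000 open 0.272 F [0.4 2.4 5.8]
turn units -0.01 | units x 0.001 y -0.044 z 0.002
194 frame bar z [0.112, 0.1119, 0.1118, 0.112, 0.1119] bridge 0.0771
196 frame bar z [0.1128, 0.1126, 0.1127, 0.1123, 0.1127] bridge 0.0771
198 frame bar z [0.1121, 0.1129, 0.1128, 0.1122, 0.1129] bridge 0.0771
200 frame bar z [0.1123, 0.1129, 0.113, 0.1124, 0.1132] bridge 0.0771
202 frame bar z [0.1122, 0.1129, 0.1126, 0.1125, 0.1129] bridge 0.0771
204 frame bar z [0.0771, 0.0774, 0.1089, 0.0765, 0.0775] bridge 0.0771
```

View pics/g3w.png

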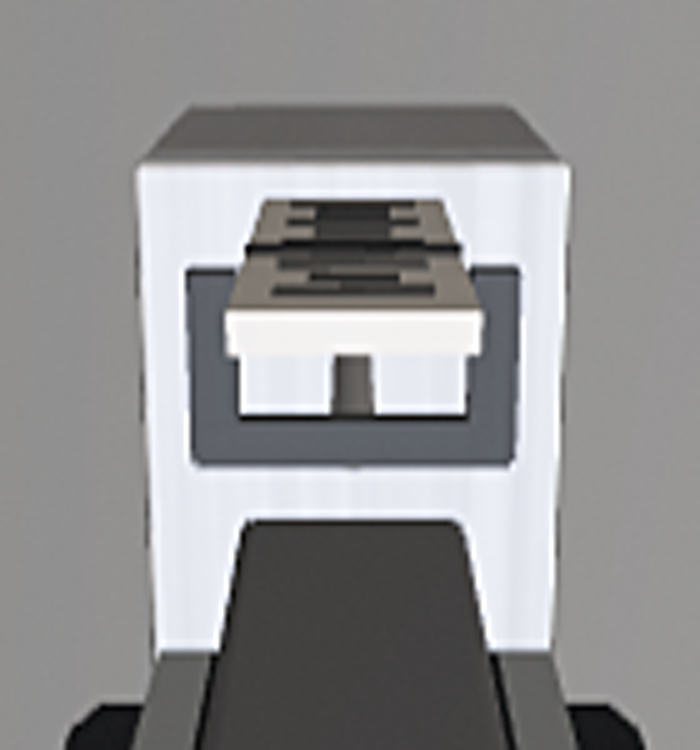

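View pics/g3s.png

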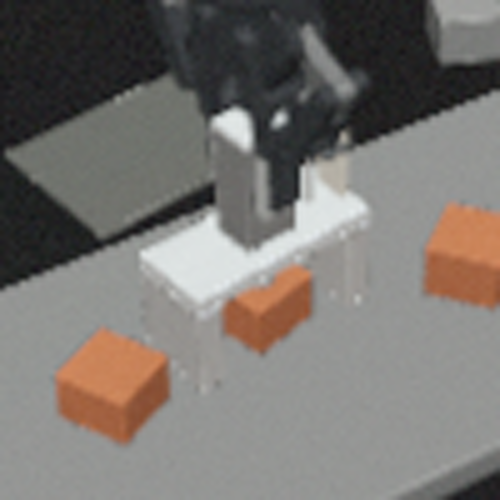

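{"op": "step_arm", "data": {
  "targets": [
    [[0,0,0,0,0],[0,0,0,0,0],[0,0,0,0,0],[0,0,0,0,0],[0,0,0,0,0],[0,0,0,0,0],[0,0,0,0,0],[0,0,0,0,0],[0,0,0,0,0],[0,0,0,0,0]]
  ]
}}

```text
time: 16.17
eef_pos: [0.5938, -0.0498, 0.0998]
tcp_rot: [0.666, 0.746, 0.001, 0.001]
contact_force: [-0.2, 3.2, 5.8]
opening: 0.268
```

{"op": "step_arm", "data": {
  "targets": [
    [[0,0,0,0,0],[0,0,0,0,0],[0,0,0,0,0],[0,0,0,0,0],[0,0,0,0,0],[0,0,0,0,0],[0,0,0,-0.5,0],[0,0,0,-0.7,0],[0,0,0,-0.5,0],[0,0,0,0,0]]
  ]
}}

```text
time: 17.0
eef_pos: [0.5948, -0.0507, 0.17]
tcp_rot: [0.666, 0.746, 0.001, 0.003]
contact_force: [1.5, -0.3, -2.8]
opening: 0.273
```

```bash
python3 chk.py .6065 -.138 .0997 96.5
```

```text
top [233. 201.] 237 ztop 0.0509 [625.7  52.7] [37.8 36.3] 36.5
top [192. 213.] 231 ztop 0.0389 [595.4 150.9] [36.5 35.8] 48.5
top [309. 215.] 74 ztop 0.0483 [ 572.4 -106.1] [27.  86.4] 45.2
scene [300. 181.] 183 ztop 0.0374 [598.9 151. ] [36. 38.] 47.6
scene [277. 200.] 287 ztop 0.0492 [628.4  53.1] [36.4 36.9] 35.8
scene [234. 208.] 309 ztop 0.0472 [594.2 -50.3] [36.2 38. ] 12.6
scene [205. 226.] 337 ztop 0.0462 [ 608.  -137.9] [37.7 38. ] 27.2
t 17.10 tcp [ 0.5922 -0.05    0.1653] psi 96.43 tiltz 1.0000 open 0.266 F [-0.3 -0.2 -4.5]
turn units -0.01 | units x -2.226 y 0.107 z 1.640
```

{"op": "step_arm", "data": {
  "targets": [
    [[0,-0.7,0.03,0,0],[0,-0.8,0.04,0,0],[0,-0.72,0.03,0,0],[0,0,0,0,0],[0,0,0,0.4,0],[0,0,0,0.4,0],[0,0,0,0.4,0],[0,0,0,0.2,0],[0,0,0,0,0],[0,0,0,0,0]]
  ]
}}

```text
time: 17.93
eef_pos: [0.6053, -0.137, 0.1087]
tcp_rot: [0.666, 0.746, -0.001, -0.002]
contact_force: [-1.1, 0.2, -1.6]
opening: 0.271
```

```bash
python3 chk.py .6065 -.138 .0997 96.5
```

```text
top [233. 201.] 235 ztop 0.0508 [626.1  53. ] [37.7 36.3] 36.8
top [192. 213.] 230 ztop 0.0388 [595.4 151.1] [36.  35.5] 48.6
top [275. 216.] 237 ztop 0.0490 [591.4 -49.9] [36.4 35.3] 15.2
scene [300. 181.] 182 ztop 0.0376 [598.3 150.9] [36.1 38.8] 50.1
scene [277. 200.] 285 ztop 0.0494 [628.4  52.9] [36.9 38.9] 36.8
scene [236. 208.] 256 ztop 0.0472 [593.5 -50.8] [36.5 36.5] 13.9
scene [207. 228.] 226 ztop 0.0456 [ 611.7 -137.1] [28.5 35.1] 25.4
t 18.03 tcp [ 0.6067 -0.1374  0.1108] psi 96.45 tiltz 1.0000 open 0.266 F [-0.7 -0.5 -2.1]
turn units -0.01 | units x -0.014 y -0.006 z 0.279
```

{"op": "step_arm", "data": {
  "targets": [
    [[0,0,0,0.13,0],[0,0,0,0.1,0],[0,0,0,0.05,0],[0,0,0,0.02,0],[0,0,0,0,0],[0,0,0,0,0],[0,0,0,0,0],[0,0,0,0,0],[0,0,0,0,0],[0,0,0,0,0]]
  ]
}}

```text
time: 18.87
eef_pos: [0.6077, -0.1378, 0.0998]
tcp_rot: [0.666, 0.746, 0.001, 0.001]
contact_force: [0.3, 2.6, 5.4]
opening: 0.271
```

```bash
python3 look.py g4 .6065 -.138 .0997 96.5; python3 fr.py
```

```text
t 18.97 tcp [ 0.6077 -0.1378  0.0998] psi 96.44 tiltz 1.0000 open 0.269 F [0.5 2.3 5.1]
turn units -0.01 | units x -0.002 y -0.030 z 0.002
194 frame bar z [0.1116, 0.1116, 0.1116, 0.1114, 0.1115] bridge 0.0772
196 frame bar z [0.1117, 0.1115, 0.1118, 0.1114, 0.1115] bridge 0.0772
198 frame bar z [0.1121, 0.1114, 0.1116, 0.1122, 0.1119] bridge 0.0772
200 frame bar z [0.1114, 0.1115, 0.1112, 0.1118, 0.1117] bridge 0.0772
202 frame bar z [0.1112, 0.1118, 0.1118, 0.1118, 0.1109] bridge 0.0772
204 frame bar z [0.0768, 0.0772, 0.0769, 0.0775, 0.0767] bridge 0.0772
```

View pics/g4w.png

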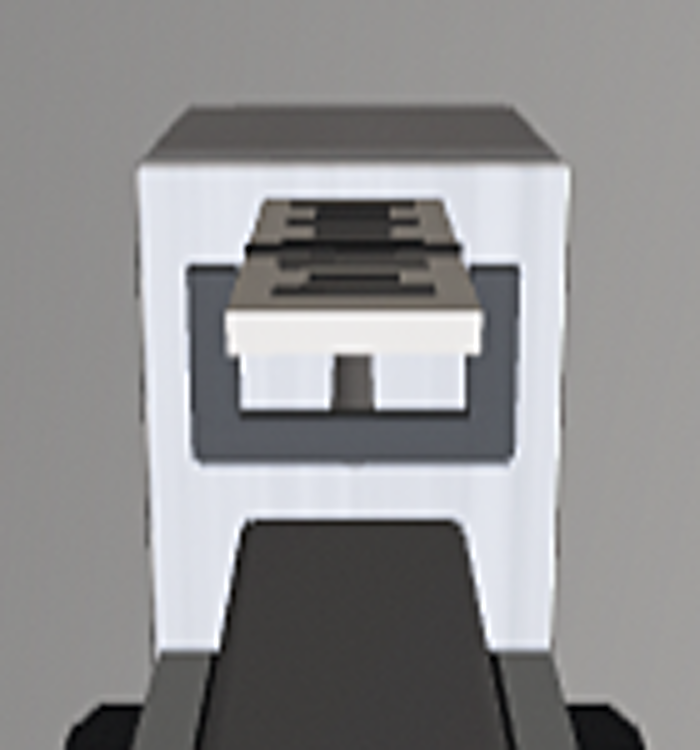

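View pics/g4s.png

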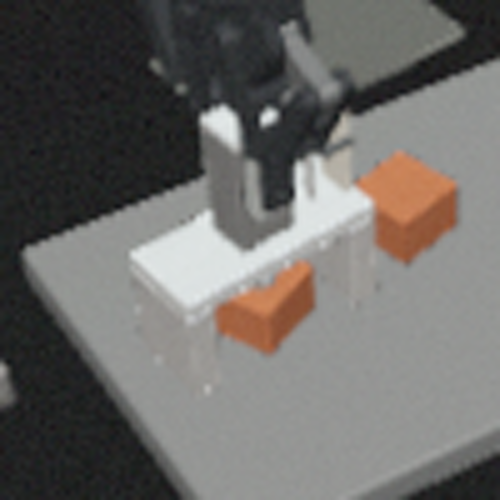

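{"op": "step_arm", "data": {
  "targets": [
    [[0,0,0,0,0],[0,0,0,0,0],[0,0,0,0,0],[0,0,0,0,0],[0,0,0,0,0],[0,0,0,0,0],[0,0,0,0,0],[0,0,0,0,0],[0,0,0,0,0],[0,0,0,0,0]]
  ]
}}

```text
time: 19.85
eef_pos: [0.6077, -0.1378, 0.0998]
tcp_rot: [0.666, 0.746, 0.001, 0.001]
contact_force: [0.5, 2.2, 5.0]
opening: 0.269
```

{"op": "step_arm", "data": {
  "targets": [
    [[0,0,0,0,0],[0,0,0,0,0],[0,0,0,0,0],[0,0,0,0,0],[0,0,0,0,0],[0,0,0,0,0],[0,0,0,-0.5,0],[0,0,0,-0.7,0],[0,0,0,-0.5,0],[0,0,0,0,0]]
  ]
}}

```text
time: 20.68
eef_pos: [0.6085, -0.1387, 0.17]
tcp_rot: [0.666, 0.746, 0.001, 0.003]
contact_force: [1.2, -0.2, -3.0]
opening: 0.271
```

```bash
python3 chk.py .4275 -.005 .0837 96.5
```

```text
top [233. 201.] 233 ztop 0.0509 [626.1  52.9] [37.2 36.5] 37.7
top [192. 213.] 230 ztop 0.0387 [595.4 151.1] [36.2 35.5] 48.7
top [275. 216.] 236 ztop 0.0489 [591.3 -49.9] [36.5 35.5] 15.2
scene [300. 181.] 182 ztop 0.0377 [597.4 151.8] [36.  36.9] 49.7
scene [277. 200.] 284 ztop 0.0497 [628.9  53.7] [35.6 37.1] 32.5
scene [234. 208.] 302 ztop 0.0472 [594.2 -48.6] [37.1 40.9] 16.7
scene [205. 226.] 336 ztop 0.0460 [ 607.8 -137.9] [36.8 38.3] 27.0
t 20.78 tcp [ 0.606  -0.1377  0.1651] psi 96.44 tiltz 1.0000 open 0.270 F [ 0.4  0.3 -4.5]
turn units -0.01 | units x 3.800 y -4.059 z 2.036
```

{"op": "step_arm", "data": {
  "targets": [
    [[0,0.6,-0.65,0,0],[0,0.7,-0.7,0,0],[0,0.7,-0.7,0,0],[0,0.7,-0.7,0,0],[0,0.6,-0.7,0,0],[0,0.5,-0.6,0,0],[0,0,0,0,0],[0,0,0,0.5,0],[0,0,0,0.5,0],[0,0,0,0,0]]
  ]
}}

```text
time: 21.62
eef_pos: [0.4236, -0.0036, 0.1202]
tcp_rot: [0.666, 0.746, -0.003, -0.006]
contact_force: [-2.1, 0.3, -4.7]
opening: 0.266
```

```bash
python3 -c "
from h import *
plan(.4275,-.005,.0837,96.5)
save(cam('top'),'p1.png',(215,255,300,315),6)"
```

```text
t 21.62 tcp [ 0.4236 -0.0036  0.1202] psi 96.45 tiltz 0.9999 open 0.266 F [-2.1  0.3 -4.7]
turn units -0.01 | units x -0.044 y 0.092 z 0.913
```

View pics/p1.png

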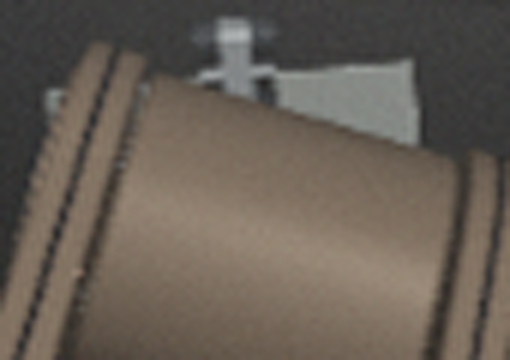

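{"op": "step_arm", "data": {
  "targets": [
    [[0,0,0,0,0],[0,0,0,0.3,0],[0,0,0,0.3,0],[0,0,0,0,0],[0,0,0,0,0]]
  ]
}}

```text
time: 22.08
eef_pos: [0.4287, -0.0049, 0.1027]
tcp_rot: [0.666, 0.746, -0.0, -0.0]
contact_force: [0.4, -0.8, -4.0]
opening: 0.271
```

```bash
python3 -c "
from h import *
plan(.4275,-.005,.0837,96.5)
"
```

```text
t 22.08 tcp [ 0.4287 -0.0049  0.1027] psi 96.43 tiltz 1.0000 open 0.271 F [ 0.4 -0.8 -4. ]
turn units -0.01 | units x 0.001 y -0.031 z 0.475
```

{"op": "step_arm", "data": {
  "targets": [
    [[0,0,0,0.2,0],[0,0,0,0.15,0],[0,0,0,0.06,0],[0,0,0,0.04,0],[0,0,0,0.02,0],[0,0,0,0,0],[0,0,0,0,0]]
  ]
}}

```text
time: 22.67
eef_pos: [0.4291, -0.0049, 0.0839]
tcp_rot: [0.666, 0.746, 0.0, 0.0]
contact_force: [-0.5, -0.9, -4.4]
opening: 0.271
```

```bash
python3 fr.py; python3 look.py g5 .4275 -.005 .0837 96.5
```

```text
194 frame bar z [0.0615, 0.0613, 0.0608, 0.0615, 0.0618] bridge 0.0614
196 frame bar z [0.0609, 0.0617, 0.0614, 0.0618, 0.0616] bridge 0.0614
198 frame bar z [0.0617, 0.0616, 0.0613, 0.0613, 0.0616] bridge 0.0614
200 frame bar z [0.0613, 0.0615, 0.0609, 0.0611, 0.0615] bridge 0.0614
202 frame bar z [0.0615, 0.0612, 0.0617, 0.0612, 0.0614] bridge 0.0614
204 frame bar z [0.0612, 0.0607, 0.0616, 0.0617, 0.0616] bridge 0.0614
t 22.82 tcp [ 0.429  -0.0049  0.0839] psi 96.44 tiltz 1.0000 open 0.269 F [ 0.1  0.2 -3.5]
turn units -0.01 | units x 0.001 y -0.037 z 0.005
```

View pics/g5w.png

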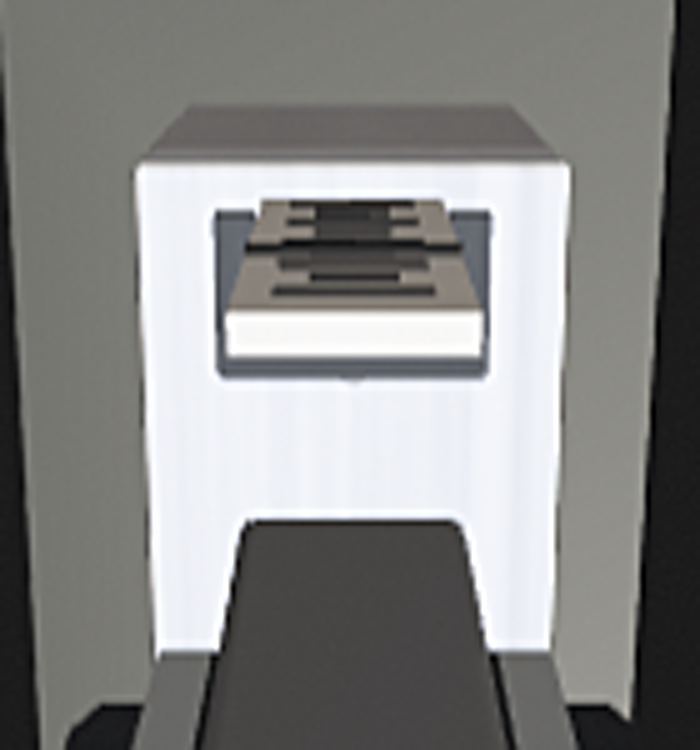

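View pics/g5s.png

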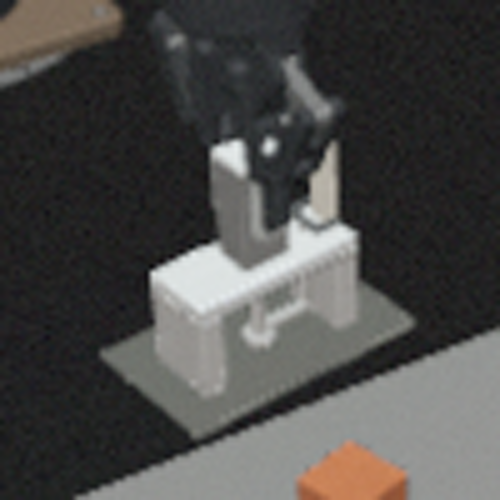

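{"op": "step_arm", "data": {
  "targets": [
    [[0,0,0,0.02,0],[0,0,0,0.02,0],[0,0,0,0,0],[0,0,0,0,0]]
  ]
}}

```text
time: 23.15
eef_pos: [0.4292, -0.0048, 0.0838]
tcp_rot: [0.666, 0.746, -0.0, -0.0]
contact_force: [-4.5, 2.1, 7.5]
opening: 0.271
```

```bash
python3 - <<'E'
from h import *
d=cam("wrist"); W=cloud(d)
for v in (182,183,184,185,186): print(v,[round(float(np.nanmedian(W[v,u-3:u+4,2])),4) for u in(240,250,260,270,280)])
plan(.4275,-.005,.0837,96.5)
E
```

```text
182 [0.0686, 0.0687, 0.0686, 0.0693, 0.0688]
183 [0.0691, 0.0687, 0.0681, 0.0689, 0.0682]
184 [0.0695, 0.0689, 0.0688, 0.0686, 0.0689]
185 [0.0691, 0.0691, 0.0695, 0.068, 0.0685]
186 [0.0687, 0.0688, 0.0692, 0.0687, 0.0679]
t 23.20 tcp [ 0.4292 -0.0048  0.0838] psi 96.45 tiltz 1.0000 open 0.272 F [-4.2  1.8  6.9]
turn units -0.01 | units x -0.001 y -0.043 z 0.002
```

{"op": "step_arm", "data": {
  "targets": [
    [[0.5,0,0,0,0],[0.6,0,0,0,0],[0.6,0,0,0,0],[0.6,0,0,0,0],[0.6,0,0,0,0],[0.6,0,0,-0.4,0],[0.6,0,0,-0.6,0],[0.6,0,0,-0.8,0],[1,0,0,-0.8,0],[1,0,0,-0.5,0]]
  ]
}}

```text
time: 24.03
eef_pos: [0.4299, -0.0051, 0.2095]
tcp_rot: [0.666, 0.746, 0.001, 0.002]
contact_force: [0.6, -0.8, -0.1]
opening: 0.861
```

```bash
python3 chk.py .607 -.138 .16 115.5 rel; python3 m.py | egrep "bridge|handle|top|scene|scale"; python3 -c "
from h import *
d=cam('wrist'); save(d,'g6w.png',None,1.5); W=cloud(d); Z=W[...,2]
m=(Z>.054)&(Z<.07)&(abs(W[...,0]-.4265)<.05)&(abs(W[...,1]+.0)<.08)
print(cv2.minAreaRect((W[m][:,:2]*1000).astype(np.float32)),np.median(Z[m]))
"
```

```text
top [233. 201.] 229 ztop 0.0509 [626.2  52.9] [37.1 36.1] 35.2
top [192. 213.] 230 ztop 0.0389 [595.3 151.2] [36.5 35.6] 49.1
top [312. 212.] 231 ztop 0.0479 [ 604.8 -138.1] [36.  36.1] 25.4
top [275. 216.] 234 ztop 0.0487 [591.3 -49.9] [36.2 35.6] 15.2
scene [300. 181.] 184 ztop 0.0376 [597.9 152.6] [36.4 38. ] 45.5
scene [277. 200.] 287 ztop 0.0493 [628.4  53.6] [35.9 39. ] 37.1
scene [234. 208.] 313 ztop 0.0470 [595.  -49.3] [37.  38.6] 16.8
scene [205. 226.] 337 ztop 0.0459 [ 607.8 -138. ] [36.9 37.9] 25.4
t 24.13 tcp [ 0.4314 -0.0055  0.2109] psi 96.45 tiltz 1.0000 open 0.997 F [0.1 0.4 0.1]
turn units -3.81 | units x -4.880 y 2.535 z 1.272
top
bridge 2
handle 0
scale 0
scene
bridge 393 [428.7  -6.4  49.1 103.8   6.2] z 0.0612
handle 101 [428.6  -4.9  28.8  33.1   7.1] z 0.1258
scale 109 [429.6  11.3  22.6  66.4   6. ] z 0.1090
((430.1708679199219, -4.326683044433594), (44.072818756103516, 104.2152328491211), 6.370569705963135) 0.0613054782998876
```

View pics/g6w.png

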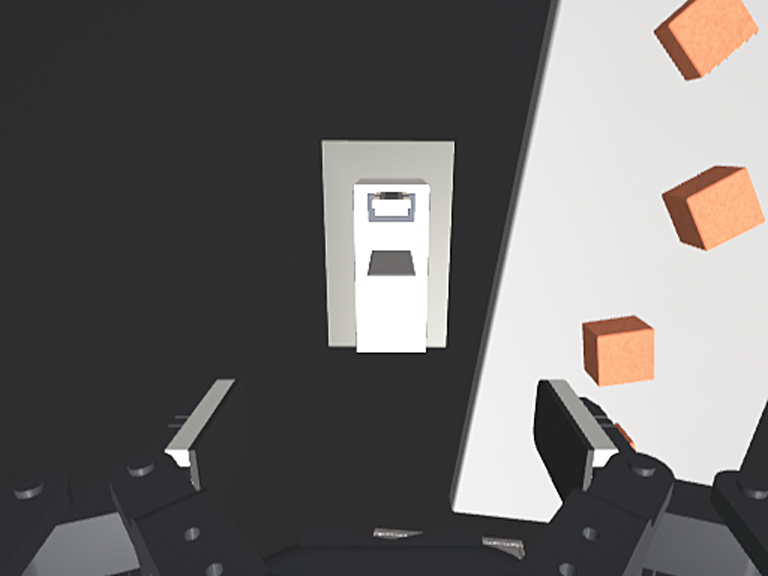

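View pics/reltop.png

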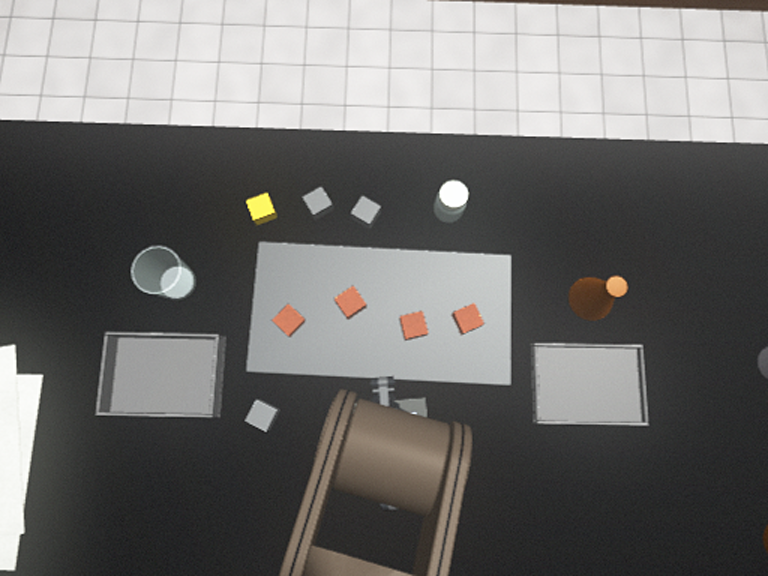

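{"op": "step_arm", "data": {
  "targets": [
    [[1,0,0,0,-1],[1,0,0,0,-1],[1,0,0,0,-1],[1,0,0,0,-0.8],[1,-0.9,0.5,0,0],[1,-1,0.5,0.2,0],[1,-1,0.5,0.3,0],[1,-1,0.5,0.3,0],[1,-0.9,0.5,0.4,0],[1,0,0,0,0]]
  ]
}}

```text
time: 25.12
eef_pos: [0.5902, -0.1291, 0.1524]
tcp_rot: [0.535, 0.845, -0.001, -0.006]
contact_force: [-1.2, 1.3, -1.2]
opening: 0.998
```

{"op": "step_arm", "data": {
  "targets": [
    [[1,0,0,0,0],[1,0,0,0.5,0],[1,0,0,0,0]]
  ]
}}

```text
time: 25.37
eef_pos: [0.5867, -0.1246, 0.1381]
tcp_rot: [0.534, 0.846, -0.001, -0.004]
contact_force: [-1.0, 1.1, -0.6]
opening: 0.999
```

```bash
cat > wb.py <<'E'
from h import *
import sys
d=cam("wrist"); save(d,sys.argv[1],None,1.5)
for b in blocks(d):
    if b[1]>400: print("wrist",np.round(b[0]),b[1],"ztop %.4f"%b[2],np.round(b[3][0],1),np.round(b[3][1],1),round(b[3][2],1))
plan(*[float(a) for a in sys.argv[2:6]])
E
python3 wb.py p4.png .607 -.138 .024 115.5
```

```text
wrist [438.   9.] 1075 ztop 0.0492 [637.4  40.4] [38.1 10.8] 25.4
wrist [315. 109.] 3031 ztop 0.0473 [593.5 -48.8] [37.8 37.4] 15.4
wrist [277. 220.] 2544 ztop 0.0462 [ 607.2 -136.3] [37.1 37.4] 25.3
t 25.42 tcp [ 0.5872 -0.1247  0.1398] psi 115.47 tiltz 1.0000 open 0.998 F [ 0.7 -0.5 -0. ]
turn units -0.01 | units x -0.514 y 0.304 z 2.894
```

View pics/p4.png

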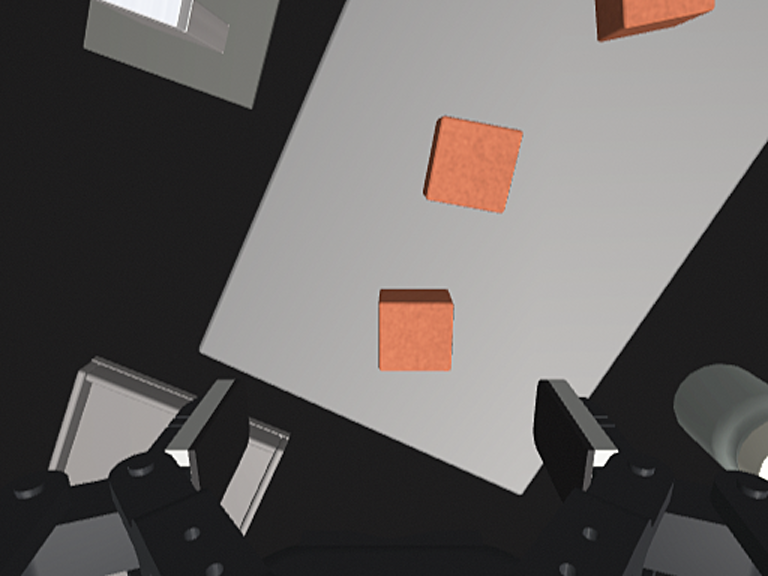

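{"op": "step_arm", "data": {
  "targets": [
    [[1,-0.5,0.3,0,0],[1,0,0,0.7,0],[1,0,0,0.7,0],[1,0,0,0.6,0],[1,0,0,0.5,0],[1,0,0,0.2,0],[1,0,0,0,0],[1,0,0,0,0]]
  ]
}}

```text
time: 26.08
eef_pos: [0.6094, -0.1388, 0.0355]
tcp_rot: [0.534, 0.846, 0.0, 0.001]
contact_force: [0.2, 0.5, 1.0]
opening: 1.001
```

```bash
python3 wb.py p4b.png .607 -.137 .024 115.5
```

```text
wrist [323.  55.] 10878 ztop 0.0472 [593.4 -48.7] [37.8 37.9] 15.3
wrist [255. 260.] 6347 ztop 0.0462 [ 607.  -136.8] [38.  38.1] 25.3
t 26.13 tcp [ 0.6102 -0.1391  0.0363] psi 115.47 tiltz 1.0000 open 0.994 F [0.1 1.2 0.4]
turn units -0.01 | units x 0.083 y -0.048 z 0.308
```

View pics/p4b.png

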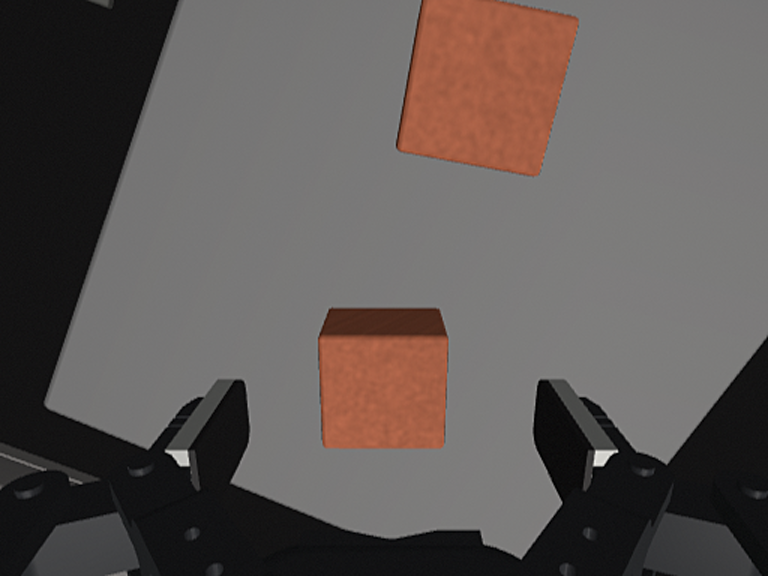

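{"op": "step_arm", "data": {
  "targets": [
    [[1,0.08,-0.05,0.2,0],[1,0,0,0.1,0],[1,0,0,0,0],[0,0,0,0,0],[0,0,0,0,0],[0,0,0,0,0],[0,0,0,0,0],[0,0,0,0,0],[0,0,0,0,0],[0,0,0,0,0]]
  ],
  "squeeze": 60
}}

```text
time: 26.97
eef_pos: [0.6064, -0.1372, 0.0227]
tcp_rot: [0.534, 0.845, 0.0, 0.001]
contact_force: [0.8, -1.3, 2.1]
opening: 0.43
```

```bash
python3 wb.py p4c.png .607 -.137 .15 115.5
```

```text
wrist [336.  59.] 13144 ztop 0.0472 [593.4 -48.8] [37.8 37.8] 15.3
wrist [261. 281.] 7195 ztop 0.0462 [ 607.3 -136.5] [37.9 38.1] 26.0
t 27.02 tcp [ 0.6064 -0.1372  0.0226] psi 115.44 tiltz 1.0000 open 0.432 F [0.2 0.4 3.2]
turn units -0.01 | units x -0.002 y 0.015 z -3.184
```

View pics/p4c.png

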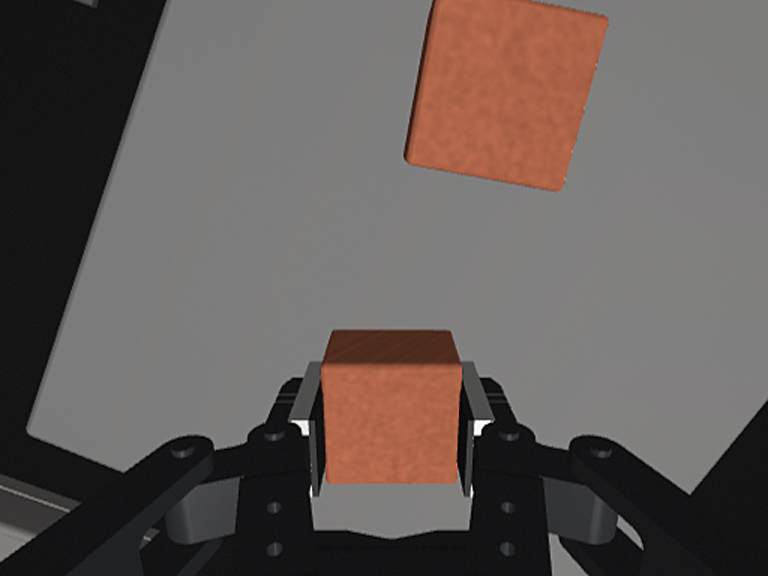

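{"op": "step_arm", "data": {
  "targets": [
    [[0,0,0,-0.5,0],[0,0,0,-0.9,0],[0,0,0,-0.9,0],[0,0,0,-0.9,1],[0,0,0,0,1],[0,0,0,0,1],[0,0,0,0,1],[0,0,0,0,1],[0,0,0,0,0.1],[0,0,0,0,0]]
  ]
}}

```text
time: 27.85
eef_pos: [0.6054, -0.1367, 0.1493]
tcp_rot: [0.707, 0.707, -0.0, -0.001]
contact_force: [0.0, -0.3, -0.9]
opening: 0.434
```

```bash
python3 -c "
from h import *
plan(.503,.404,.15,90)"
```

```text
t 27.85 tcp [ 0.6054 -0.1367  0.1493] psi 90.04 tiltz 1.0000 open 0.434 F [ 0.  -0.3 -0.9]
turn units 0.01 | units x 13.518 y -2.559 z -0.017
```

{"op": "step_arm", "data": {
  "targets": [
    [[0,0.7,0,0,0],[0,1,0,0,0],[0,1,0,0,0],[0,1,0,0,0],[0,1,-0.3,0,0],[0,1,-0.4,0,0],[0,1,-0.4,0,0],[0,1,-0.4,0,0],[0,1,-0.4,0,0],[0,1,-0.4,0,0]]
  ]
}}

```text
time: 28.68
eef_pos: [0.5156, 0.2461, 0.1499]
tcp_rot: [0.707, 0.707, -0.0, -0.0]
contact_force: [1.5, 0.0, -1.3]
opening: 0.435
```

{"op": "step_arm", "data": {
  "targets": [
    [[0,1,-0.26,0,0],[0,1,0,0,0],[0,0.9,0,0,0],[0,0.8,0,0,0],[0,0,0,0,0],[0,0,0,0,0],[0,0,0,0,0]]
  ]
}}

```text
time: 29.27
eef_pos: [0.5063, 0.3921, 0.1494]
tcp_rot: [0.707, 0.707, -0.001, -0.0]
contact_force: [-0.7, 0.3, -0.7]
opening: 0.431
```

```bash
python3 wb.py d1.png .503 .404 .0085 90
```

```text
wrist [261. 271.] 8762 ztop 0.1728 [507.4 392.6] [37.9 38.4] 0.2
t 29.32 tcp [0.5065 0.3915 0.1495] psi 89.96 tiltz 1.0000 open 0.429 F [ 0.1 -0.4 -0.7]
turn units -0.01 | units x 0.311 y -0.088 z 3.526
```

View pics/d1.png

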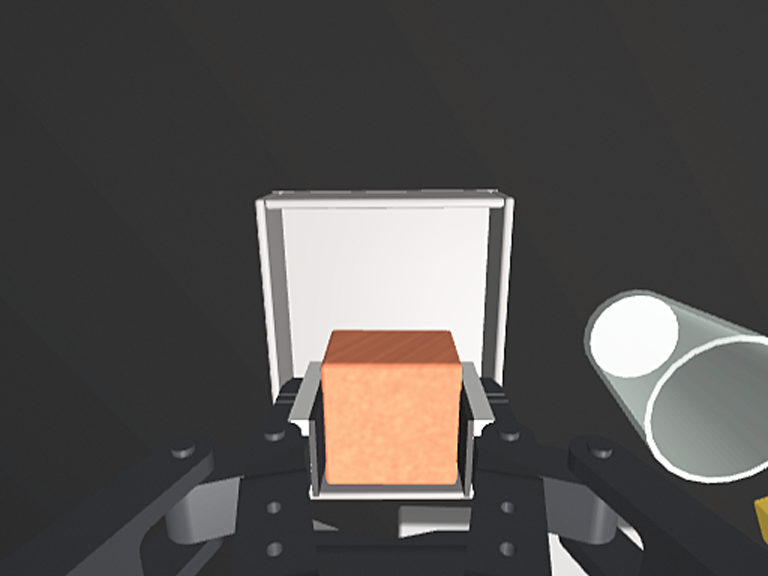

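{"op": "step_arm", "data": {
  "targets": [
    [[0,0.3,-0.06,0,0],[0,0,0,0.6,0],[0,0,0,0.7,0],[0,0,0,0.7,0],[0,0,0,0.6,0],[0,0,0,0.4,0],[0,0,0,0.2,0],[0,0,0,0,0],[0,0,0,0,0]]
  ]
}}

```text
time: 30.07
eef_pos: [0.5048, 0.4044, 0.0226]
tcp_rot: [0.708, 0.707, 0.0, 0.0]
contact_force: [0.5, 0.3, -0.1]
opening: 0.426
```

```bash
python3 -c "
from h import *
plan(.503,.404,.0085,90)"
```

```text
t 30.07 tcp [0.5048 0.4044 0.0226] psi 89.91 tiltz 1.0000 open 0.426 F [ 0.5  0.3 -0.1]
turn units -0.02 | units x -0.011 y -0.044 z 0.352
```

{"op": "step_arm", "data": {
  "targets": [
    [[0,0,0,0.15,0],[0,0,0,0.1,0],[0,0,0,0.07,0],[0,0,0,0.03,0],[0,0,0,0,0],[0,0,0,0,0]]
  ]
}}

```text
time: 30.57
eef_pos: [0.5043, 0.4046, 0.0083]
tcp_rot: [0.707, 0.707, 0.0, 0.0]
contact_force: [-0.0, 0.1, -0.9]
opening: 0.429
```

{"op": "step_arm", "data": {
  "targets": [
    [[0.6,0,0,0.01,0],[0.62,0,0,0,0],[0.62,0,0,0,0],[0.62,0,0,0,0],[0.62,0,0,-0.3,0],[0.62,0,0,-0.8,0],[0.62,0,0,-0.9,0],[1,0,0,-0.9,0],[1,0,0,-0.7,0],[1,0,0,0,0]]
  ]
}}

```text
time: 31.4
eef_pos: [0.5083, 0.407, 0.1619]
tcp_rot: [0.707, 0.707, 0.008, 0.002]
contact_force: [1.3, 0.1, 2.1]
opening: 0.994
```

```bash
python3 chk.py .5925 -.050 .15 105.3; python3 wb.py d1b.png .593 -.049 .15 105.3
```

```text
top [233. 201.] 231 ztop 0.0509 [626.2  53. ] [37.4 36. ] 36.0
top [192. 213.] 230 ztop 0.0386 [596.  151.2] [35.7 35.6] 47.3
top [275. 216.] 233 ztop 0.0488 [591.2 -49.7] [36.5 35.3] 15.6
scene [300. 181.] 183 ztop 0.0377 [598.  151.4] [36.  40.3] 49.0
scene [277. 200.] 282 ztop 0.0494 [628.4  52.8] [35.8 38.3] 35.4
scene [234. 208.] 310 ztop 0.0472 [593.3 -49.8] [37.4 38.4] 12.0
t 31.50 tcp [0.5054 0.4052 0.155 ] psi 89.95 tiltz 1.0000 open 1.003 F [-0.9 -0.9 -0.8]
turn units -3.07 | units x -11.551 y -0.902 z 0.125
wrist [259. 186.] 2060 ztop 0.0312 [505.7 405.3] [36.8 37.2] 89.5
t 31.55 tcp [0.5042 0.4045 0.1525] psi 89.95 tiltz 1.0000 open 1.002 F [-0.2 -0.2  0.1]
turn units -3.07 | units x -11.521 y -0.851 z 0.062
```

View pics/d1b.png

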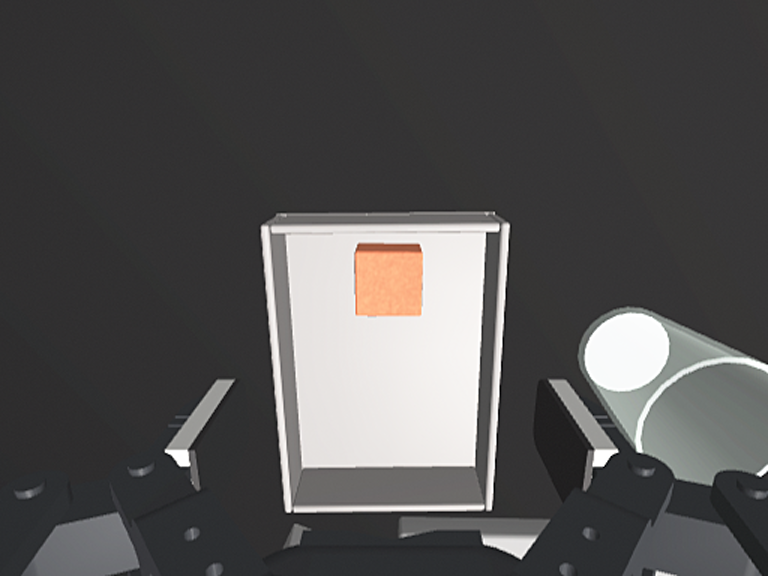

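{"op": "step_arm", "data": {
  "targets": [
    [[1,0,0,0,-1],[1,0,0,0,-1],[1,0,0,0,-1],[1,-0.8,-0.08,0,-0.06],[1,-1,-0.08,0,0],[1,-1,-0.08,0,0],[1,-1,-0.08,0,0],[1,-1,-0.08,0,0],[1,-1,-0.08,0,0],[1,-1,-0.08,0,0]]
  ]
}}

```text
time: 32.38
eef_pos: [0.5525, 0.1342, 0.1494]
tcp_rot: [0.607, 0.795, -0.001, -0.002]
contact_force: [0.7, 0.2, 0.2]
opening: 1.003
```

{"op": "step_arm", "data": {
  "targets": [
    [[1,-1,-0.08,0,0],[1,-1,-0.08,0,0],[1,-1,-0.08,0,0],[1,-1,-0.08,0.3,0],[1,-0.7,-0.05,0.3,0],[1,0,0,0.3,0],[1,0,0,0,0],[1,0,0,0,0]]
  ]
}}

```text
time: 33.05
eef_pos: [0.5872, -0.048, 0.1132]
tcp_rot: [0.607, 0.795, -0.001, -0.003]
contact_force: [-0.1, -0.1, -0.4]
opening: 0.998
```

```bash
python3 wb.py p3.png .593 -.0495 .023 105.3
```

```text
wrist [371.  71.] 4310 ztop 0.0493 [627.9  54.4] [38.  37.6] 36.5
wrist [268. 213.] 2888 ztop 0.0472 [593.4 -48.3] [37.8 37.1] 15.6
t 33.10 tcp [ 0.5881 -0.0477  0.1145] psi 105.29 tiltz 1.0000 open 1.003 F [-0.  -0.5  1.2]
turn units -0.00 | units x -0.077 y 0.107 z 2.286
```

View pics/p3.png

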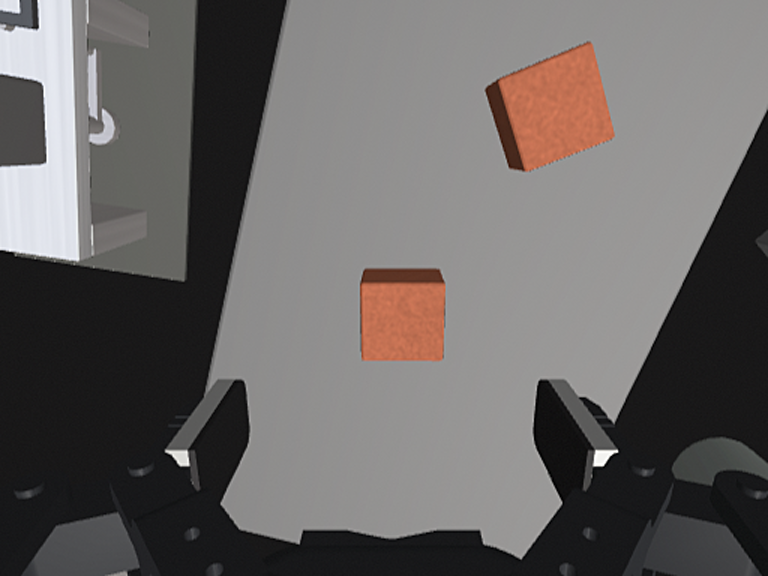

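{"op": "step_arm", "data": {
  "targets": [
    [[1,-0.05,0.1,0.4,0],[1,0,0,0.6,0],[1,0,0,0.6,0],[1,0,0,0.4,0],[1,0,0,0.2,0],[1,0,0,0,0],[1,0,0,0,0],[1,0,0,0,0]]
  ]
}}

```text
time: 33.77
eef_pos: [0.5948, -0.0495, 0.0295]
tcp_rot: [0.607, 0.795, 0.001, 0.001]
contact_force: [0.9, -1.1, -0.2]
opening: 1.001
```

```bash
python3 wb.py p3b.png .5933 -.049 .023 105.3
```

```text
wrist [428.  49.] 11271 ztop 0.0493 [628.1  54.4] [38.9 37.8] 35.9
wrist [255. 271.] 6818 ztop 0.0471 [593.3 -48.5] [38.  38.2] 15.3
t 33.82 tcp [ 0.5949 -0.0497  0.0297] psi 105.28 tiltz 1.0000 open 0.997 F [ 0.1  1.1 -0. ]
turn units -0.00 | units x 0.028 y -0.035 z 0.168
```

{"op": "step_arm", "data": {
  "targets": [
    [[1,0.03,-0.04,0.1,0],[1,0,0,0.06,0],[1,0,0,0,0],[0,0,0,0,0],[0,0,0,0,0],[0,0,0,0,0],[0,0,0,0,0],[0,0,0,0,0],[0,0,0,0,0],[0,0,0,0,0]]
  ]
}}

```text
time: 34.65
eef_pos: [0.5921, -0.0492, 0.0218]
tcp_rot: [0.607, 0.795, 0.0, 0.0]
contact_force: [0.1, -0.4, 1.3]
opening: 0.433
```

```bash
python3 wb.py p3c.png .5933 -.049 .15 90
```

```text
wrist [446.  50.] 12390 ztop 0.0493 [628.   54.4] [38.9 37.7] 35.9
wrist [261. 283.] 7460 ztop 0.0472 [593.  -48.9] [37.9 38.7] 15.2
t 34.70 tcp [ 0.5921 -0.0492  0.0217] psi 105.24 tiltz 1.0000 open 0.429 F [0.1 0.  1.5]
turn units 3.05 | units x 0.005 y 0.031 z -3.207
```

{"op": "step_arm", "data": {
  "targets": [
    [[0,0,0,-0.5,0],[0,0,0,-0.9,0],[0,0,0,-0.9,0],[0,0,0,-0.9,1],[0,0,0,0,1],[0,0,0,0,1],[0,0,0,0,0.06],[0,0,0,0,0]]
  ]
}}

```text
time: 35.37
eef_pos: [0.5909, -0.0488, 0.1485]
tcp_rot: [0.707, 0.707, -0.0, -0.001]
contact_force: [0.2, -0.7, -0.1]
opening: 0.434
```

```bash
python3 wb.py p3d.png .503 .349 .15 90
```

```text
wrist [314.  52.] 3318 ztop 0.0493 [628.   54.5] [38.  37.6] 36.4
wrist [261. 273.] 9363 ztop 0.1738 [592.  -48.3] [38.  38.7] 0.2
t 35.42 tcp [ 0.5908 -0.0489  0.1482] psi 90.06 tiltz 1.0000 open 0.435 F [-1.2 -0.  -1.4]
turn units 0.01 | units x 9.946 y -2.196 z -0.045
```

View pics/p3d.png

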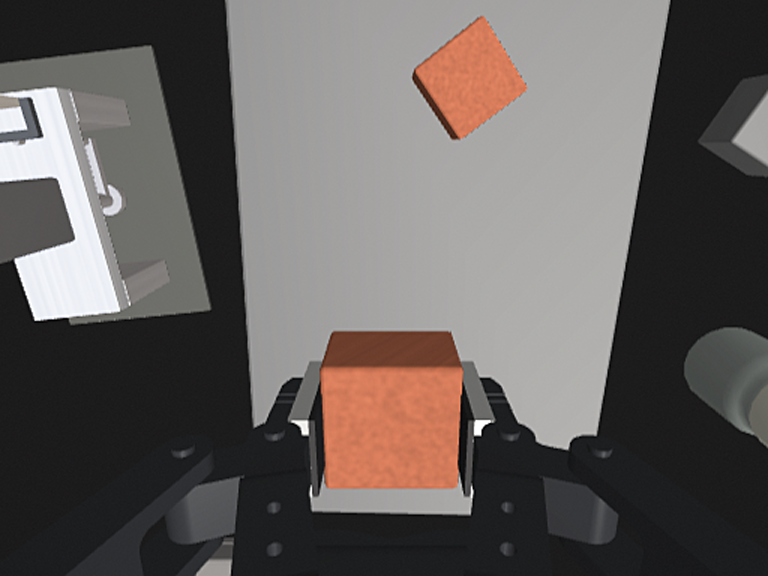

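{"op": "step_arm", "data": {
  "targets": [
    [[0,0.7,0,0,0],[0,1,0,0,0],[0,1,-0.3,0,0],[0,1,-0.3,0,0],[0,1,-0.3,0,0],[0,1,-0.3,0,0],[0,1,-0.3,0,0],[0,1,-0.3,0,0],[0,1,-0.3,0,0],[0,0.8,-0.1,0,0]]
  ]
}}

```text
time: 36.25
eef_pos: [0.5016, 0.3328, 0.1482]
tcp_rot: [0.706, 0.708, -0.001, -0.001]
contact_force: [0.8, 0.8, -1.1]
opening: 0.434
```

{"op": "step_arm", "data": {
  "targets": [
    [[0,0.45,0,0,0],[0,0,0,0,0],[0,0,0,0,0],[0,0,0,0,0]]
  ]
}}

```text
time: 36.58
eef_pos: [0.5039, 0.3476, 0.1484]
tcp_rot: [0.707, 0.707, -0.001, -0.0]
contact_force: [-0.5, 0.1, -1.9]
opening: 0.429
```

```bash
python3 wb.py d2.png .503 .349 .0075 90
```

```text
wrist [261. 119.] 2302 ztop 0.0312 [505.7 404.9] [36.4 37.8] 90.0
wrist [260. 273.] 9410 ztop 0.1737 [505.  347.8] [39. 38.] 89.8
t 36.63 tcp [0.5042 0.3472 0.1486] psi 89.92 tiltz 1.0000 open 0.432 F [ 0.1  0.5 -1.8]
turn units -0.02 | units x 0.045 y -0.030 z 3.528
```

View pics/d2.png

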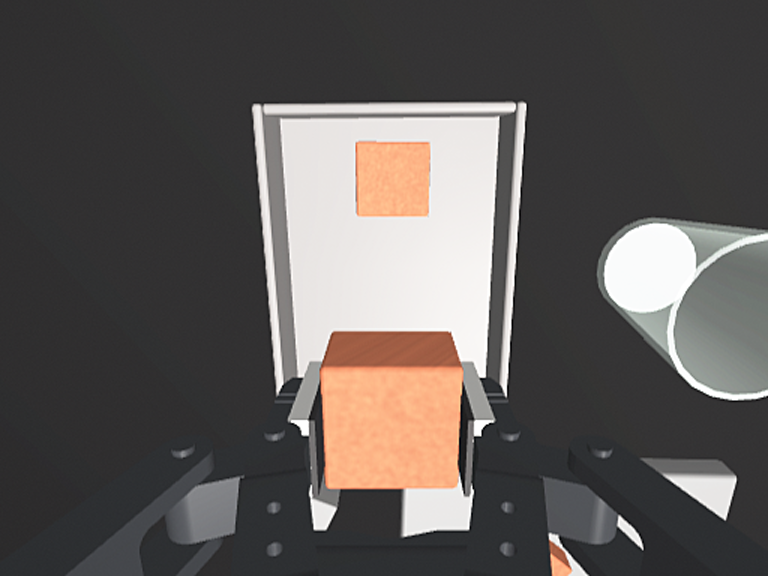

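{"op": "step_arm", "data": {
  "targets": [
    [[0,0.03,-0.02,0.5,0],[0,0,0,0.7,0],[0,0,0,0.7,0],[0,0,0,0.7,0],[0,0,0,0.5,0],[0,0,0,0.2,0],[0,0,0,0.1,0],[0,0,0,0.05,0],[0,0,0,0,0],[0,0,0,0,0]]
  ]
}}

```text
time: 37.47
eef_pos: [0.5048, 0.35, 0.0132]
tcp_rot: [0.708, 0.707, 0.001, 0.001]
contact_force: [0.1, 0.2, -1.1]
opening: 0.432
```

```bash
python3 -c "
from h import *
plan(.503,.349,.007,90)"
```

```text
t 37.47 tcp [0.5048 0.35   0.0132] psi 89.93 tiltz 1.0000 open 0.432 F [ 0.1  0.2 -1.1]
turn units -0.01 | units x -0.024 y -0.045 z 0.155
```

{"op": "step_arm", "data": {
  "targets": [
    [[0,0,0,0.07,0],[0,0,0,0.05,0],[0,0,0,0.02,0],[0,0,0,0,0],[0.6,0,0,0,0],[0.62,0,0,0,0],[0.62,0,0,0,0],[0.62,0,0,0,0],[0.62,0,0,-0.4,0],[0.62,0,0,-0.8,0]]
  ]
}}

```text
time: 38.3
eef_pos: [0.4999, 0.3478, 0.0493]
tcp_rot: [0.707, 0.707, -0.005, -0.002]
contact_force: [-0.0, 0.3, -1.2]
opening: 0.623
```

{"op": "step_arm", "data": {
  "targets": [
    [[0.62,0,0,-0.8,0],[0.8,0,0,-0.8,0],[1,0,0,-0.7,0],[1,0,0,0,0]]
  ]
}}

```text
time: 38.63
eef_pos: [0.5073, 0.3515, 0.1537]
tcp_rot: [0.707, 0.707, 0.006, 0.002]
contact_force: [-0.0, -0.4, 0.5]
opening: 0.993
```

```bash
python3 chk.py .628 .0535 .15 126.2; python3 wb.py d2b.png .628 .0535 .15 126.2
```

```text
top [192. 213.] 230 ztop 0.0391 [595.5 151.1] [36.2 35.5] 48.1
top [241. 213.] 235 ztop 0.0507 [596.5  32.9] [36.7 36.3] 36.7
scene [300. 181.] 182 ztop 0.0376 [597.3 152.7] [36. 38.] 46.7
scene [263. 196.] 281 ztop 0.0493 [598.9  33.4] [35.7 37.1] 37.4
t 38.73 tcp [0.5044 0.35   0.1476] psi 89.95 tiltz 1.0000 open 0.999 F [-0.3  0.  -0.8]
turn units -7.25 | units x -7.808 y -1.884 z -0.059
wrist [260. 123.] 2349 ztop 0.0312 [505.6 404.7] [36.6 37.8] 90.0
wrist [259. 188.] 2224 ztop 0.0322 [505.2 350.6] [36.9 37.5] 89.8
t 38.78 tcp [0.5032 0.3495 0.1456] psi 89.94 tiltz 1.0000 open 1.002 F [ 0.4 -0.3 -0.4]
turn units -7.25 | units x -7.814 y -1.853 z -0.110
```

View pics/d2b.png

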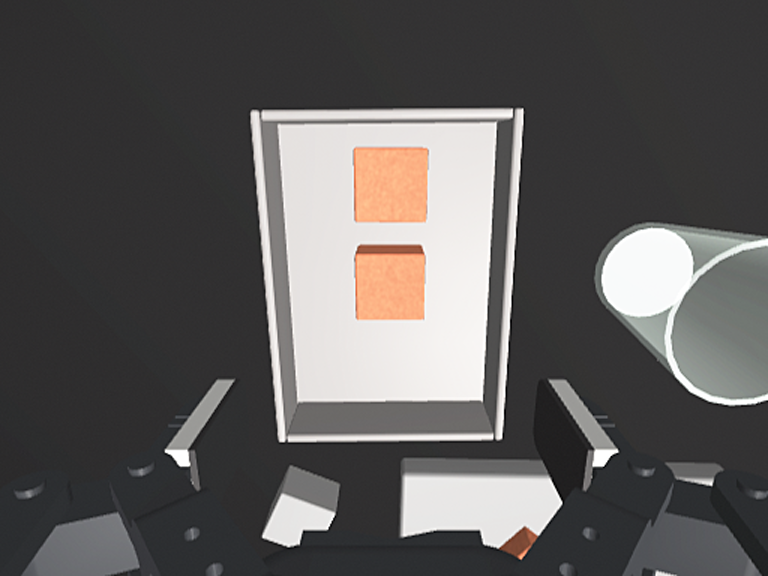

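Block 2 was knocked aside. It's now at (0.598, 0.033), and its yaw is about unchanged, so I'll retarget.

```bash
python3 -c "
from h import *
plan(.598,.0335,.12,126.6)"
```

```text
t 38.78 tcp [0.5032 0.3495 0.1456] psi 89.94 tiltz 1.0000 open 1.002 F [ 0.4 -0.3 -0.4]
turn units -7.33 | units x -7.755 y -2.807 z 0.640
```

{"op": "step_arm", "data": {
  "targets": [
    [[1,0,0,0,-1],[1,0,0,0,-1],[1,0,0,0,-1],[1,0,0,0,-1],[1,0,0,0,-1],[1,0,0,0,-1],[1,0,0,0,-1],[1,-0.7,-0.25,0,-0.33],[1,-0.9,-0.33,0,0],[1,-0.9,-0.33,0,0]]
  ]
}}

```text
time: 39.62
eef_pos: [0.5314, 0.2465, 0.143]
tcp_rot: [0.448, 0.894, -0.002, -0.002]
contact_force: [0.9, 0.1, -0.9]
opening: 1.001
```

{"op": "step_arm", "data": {
  "targets": [
    [[1,-0.9,-0.33,0,0],[1,-0.9,-0.33,0,0],[1,-0.9,-0.33,0,0],[1,-0.9,-0.33,0.2,0],[1,-0.9,-0.33,0.2,0],[1,-0.75,-0.26,0.2,0],[1,0,0,0,0],[1,0,0,0,0]]
  ]
}}

```text
time: 40.28
eef_pos: [0.5954, 0.0317, 0.1187]
tcp_rot: [0.451, 0.893, -0.001, -0.003]
contact_force: [-0.7, 0.5, 0.3]
opening: 1.001
```

```bash
python3 wb.py p2.png .598 .0335 .0225 126.6
```

```text
wrist [375.  58.] 3774 ztop 0.0373 [597.2 153.6] [38.  37.6] 48.6
wrist [265. 207.] 2855 ztop 0.0492 [598.3  35. ] [37.8 37.5] 36.5
t 40.33 tcp [0.5955 0.033  0.1195] psi 126.50 tiltz 1.0000 open 1.000 F [0.5 0.6 0.3]
turn units -0.02 | units x -0.027 y 0.058 z 2.424
```

View pics/p2.png

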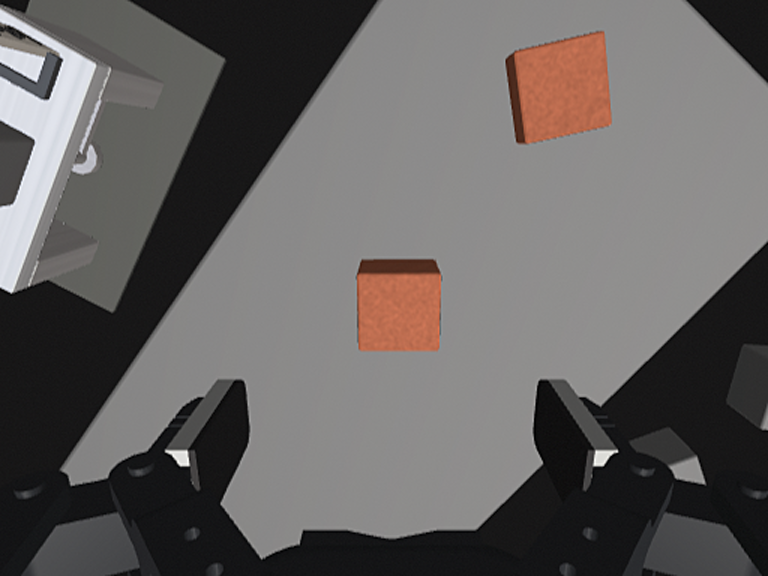

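{"op": "step_arm", "data": {
  "targets": [
    [[1,-0.01,0.05,0.4,0],[1,0,0,0.6,0],[1,0,0,0.6,0],[1,0,0,0.5,0],[1,0,0,0.2,0],[1,0,0,0,0],[1,0,0,0,0],[1,0,0,0,0]]
  ]
}}

```text
time: 41.0
eef_pos: [0.5998, 0.0346, 0.0313]
tcp_rot: [0.449, 0.894, 0.0, 0.001]
contact_force: [0.4, 0.3, 0.2]
opening: 1.003
```

```bash
python3 wb.py p2b.png .598 .034 .0225 126.6
```

```text
wrist [438.  41.] 8540 ztop 0.0373 [598.3 152.4] [39.2 34.1] 48.4
wrist [256. 271.] 6825 ztop 0.0492 [598.2  34.9] [37.8 38.1] 37.1
t 41.05 tcp [0.6    0.0344 0.0316] psi 126.63 tiltz 1.0000 open 1.002 F [0.4 0.1 0.1]
turn units 0.01 | units x 0.022 y -0.046 z 0.228
```

{"op": "step_arm", "data": {
  "targets": [
    [[1,0.02,-0.04,0.12,0],[1,0,0,0.08,0],[1,0,0,0,0],[0,0,0,0,0],[0,0,0,0,0],[0,0,0,0,0],[0,0,0,0,0],[0,0,0,0,0],[0,0,0,0,0],[0,0,0,0,0]]
  ]
}}

```text
time: 41.88
eef_pos: [0.5974, 0.0337, 0.0222]
tcp_rot: [0.449, 0.893, 0.0, 0.0]
contact_force: [0.1, -0.5, 1.8]
opening: 0.437
```

{"op": "step_arm", "data": {
  "targets": [
    [[0,0,0,-0.5,0],[0,0,0,-0.9,0],[0,0,0,-0.9,0],[0,0,0,-0.9,1],[0,0,0,0,1],[0,0,0,0,1],[0,0,0,0,1],[0,0,0,0,1],[0,0,0,0,1],[0,0,0,0,1]]
  ]
}}

```text
time: 42.72
eef_pos: [0.5963, 0.0339, 0.149]
tcp_rot: [0.699, 0.715, -0.001, -0.001]
contact_force: [0.0, -0.4, -1.4]
opening: 0.429
```

{"op": "step_arm", "data": {
  "targets": [
    [[0,0,0,0,0.33],[0,0,0,0,0]]
  ]
}}

```text
time: 42.88
eef_pos: [0.5963, 0.0339, 0.149]
tcp_rot: [0.708, 0.707, -0.0, -0.001]
contact_force: [-0.1, 0.1, -1.2]
opening: 0.433
```

```bash
python3 wb.py p2d.png .504 .295 .15 90
```

```text
wrist [260.  30.] 3058 ztop 0.0372 [597.1 153.4] [37.5 38.1] 48.4
wrist [261. 273.] 9740 ztop 0.1759 [597.5  34.9] [38.7 37.6] 89.9
t 42.93 tcp [0.5964 0.0338 0.149 ] psi 89.99 tiltz 1.0000 open 0.435 F [ 0.5 -0.2 -0.6]
turn units -0.00 | units x 6.529 y -2.310 z -0.024
```

View pics/p2d.png

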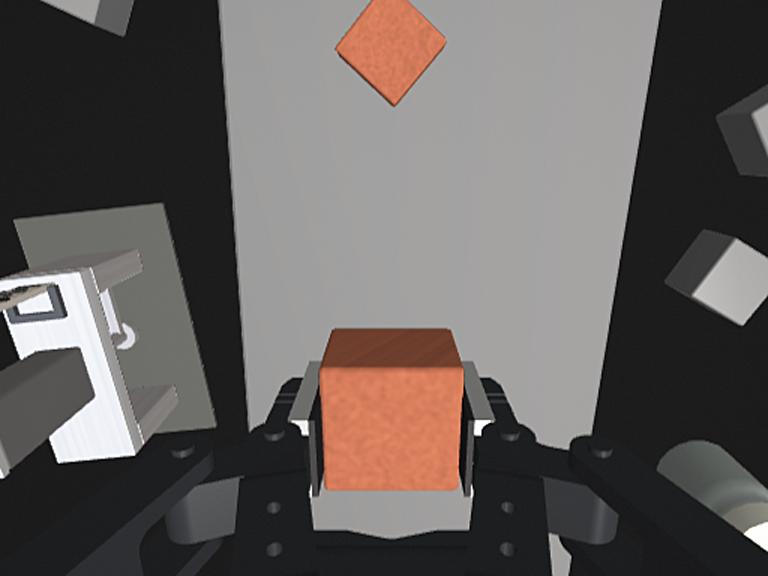

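{"op": "step_arm", "data": {
  "targets": [
    [[0,0.7,0,0,0],[0,1,-0.3,0,0],[0,1,-0.5,0,0],[0,1,-0.5,0,0],[0,1,-0.5,0,0],[0,1,-0.4,0,0],[0,0.8,-0.1,0,0],[0,0,0,0,0],[0,0,0,0,0],[0,0,0,0,0]]
  ]
}}

```text
time: 43.77
eef_pos: [0.5097, 0.2841, 0.1495]
tcp_rot: [0.707, 0.707, -0.0, 0.0]
contact_force: [-0.7, -1.0, -1.2]
opening: 0.431
```

```bash
python3 wb.py d3.png .504 .295 .0075 90
```

```text
wrist [253.  30.] 3059 ztop 0.0312 [505.7 404.3] [38.1 37.6] 90.0
wrist [253. 107.] 2427 ztop 0.0322 [505.2 350.1] [36.4 37.8] 90.0
wrist [260. 273.] 9621 ztop 0.1764 [510.8 284.9] [37.6 38.9] 0.2
t 43.82 tcp [0.5099 0.2835 0.1495] psi 89.93 tiltz 1.0000 open 0.437 F [-0.3 -0.7 -1.3]
turn units -0.01 | units x 0.288 y -0.148 z 3.549
```

View pics/d3.png

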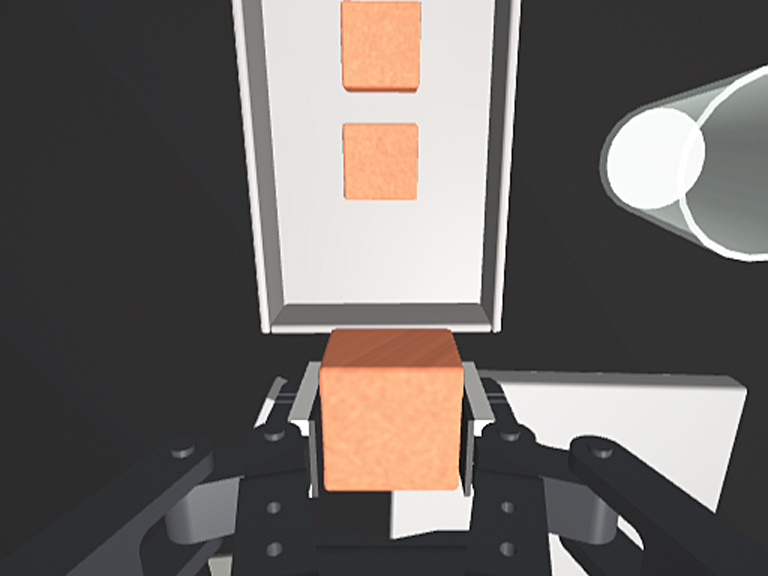

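{"op": "step_arm", "data": {
  "targets": [
    [[0,0.3,-0.12,0,0],[0,0,0,0.5,0],[0,0,0,0.7,0],[0,0,0,0.6,0],[0,0,0,0.4,0],[0,0,0,0,0],[0,0,0,0,0]]
  ]
}}

```text
time: 44.4
eef_pos: [0.5045, 0.2956, 0.0609]
tcp_rot: [0.708, 0.706, -0.001, -0.001]
contact_force: [0.0, -0.7, 0.3]
opening: 0.432
```

```bash
python3 wb.py d3b.png .504 .295 .0073 90
```

```text
wrist [260.  32.] 5252 ztop 0.0312 [505.5 399.4] [27.9 37.9] 90.0
wrist [259. 135.] 5290 ztop 0.0322 [505.1 350.2] [36.7 38. ] 89.9
wrist [260. 273.] 9818 ztop 0.0878 [505.7 296.6] [37.8 38.8] 0.2
t 44.45 tcp [0.5057 0.2962 0.0624] psi 89.89 tiltz 1.0000 open 0.433 F [-0.6 -0.2  0.1]
turn units -0.02 | units x -0.029 y -0.042 z 1.378
```

View pics/d3b.png

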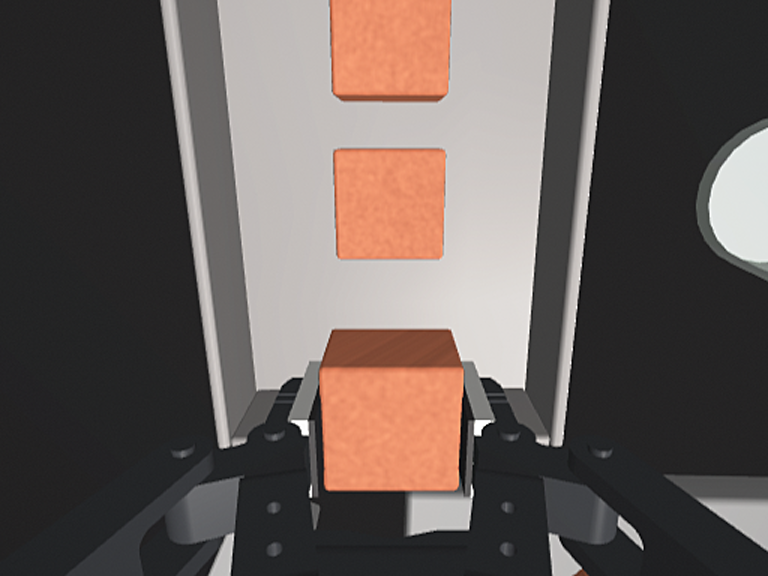

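{"op": "step_arm", "data": {
  "targets": [
    [[0,-0.03,-0.02,0.4,0],[0,0,0,0.4,0],[0,0,0,0.3,0],[0,0,0,0.15,0],[0,0,0,0.07,0],[0,0,0,0.03,0],[0,0,0,0,0],[0,0,0,0,0]]
  ]
}}

```text
time: 45.12
eef_pos: [0.505, 0.2954, 0.0087]
tcp_rot: [0.707, 0.707, 0.001, 0.0]
contact_force: [-0.1, 0.9, -0.6]
opening: 0.436
```

```bash
python3 -c "
from h import *
plan(.504,.295,.0073,90)"
```

```text
t 45.12 tcp [0.505  0.2954 0.0087] psi 89.94 tiltz 1.0000 open 0.436 F [-0.1  0.9 -0.6]
turn units -0.01 | units x -0.009 y -0.025 z 0.035
```

{"op": "step_arm", "data": {
  "targets": [
    [[0,0,0,0.03,0],[0,0,0,0,0],[0.6,0,0,0,0],[0.62,0,0,0,0],[0.62,0,0,0,0],[0.62,0,0,0,0],[0.62,0,0,-0.4,0],[0.62,0,0,-0.8,0],[0.62,0,0,-0.8,0],[0.8,0,0,-0.8,0]]
  ]
}}

```text
time: 45.95
eef_pos: [0.5038, 0.2948, 0.1194]
tcp_rot: [0.707, 0.707, -0.001, -0.0]
contact_force: [1.0, 0.8, 0.1]
opening: 0.746
```

{"op": "step_arm", "data": {
  "targets": [
    [[1,0,0,-0.7,0],[1,0,0,0,0],[1,0,0,0,0]]
  ]
}}

```text
time: 46.2
eef_pos: [0.5057, 0.2956, 0.1494]
tcp_rot: [0.707, 0.707, 0.002, 0.001]
contact_force: [0.1, -0.6, -0.4]
opening: 0.998
```

```bash
python3 chk.py .597 .152 .12 138.4; python3 wb.py d3c.png .597 .152 .12 138.4
```

```text
top [192. 213.] 230 ztop 0.0388 [595.3 151. ] [37.3 35.5] 48.5
scene [300. 181.] 184 ztop 0.0377 [597.2 152.8] [36.2 41.4] 47.1
t 46.30 tcp [0.5036 0.2948 0.1456] psi 89.94 tiltz 1.0000 open 0.999 F [-0.2 -0.2  0.1]
turn units -9.69 | units x -4.117 y -1.119 z 0.640
wrist [262.  45.] 3016 ztop 0.0312 [505.6 404.3] [37.9 37.6] 89.3
wrist [261. 122.] 2398 ztop 0.0322 [505.2 350.3] [36.  37.7] 89.9
wrist [262. 187.] 2339 ztop 0.0342 [505.9 296.7] [37.4 37.1] 0.5
wrist [353. 332.] 1436 ztop 0.0371 [558.6 219.8] [ 37.1 189.7] 26.4
t 46.35 tcp [0.5031 0.2946 0.1448] psi 89.94 tiltz 1.0000 open 0.999 F [-0.1  0.  -0.6]
turn units -9.69 | units x -4.122 y -1.109 z 0.621
```

View pics/d3c.png

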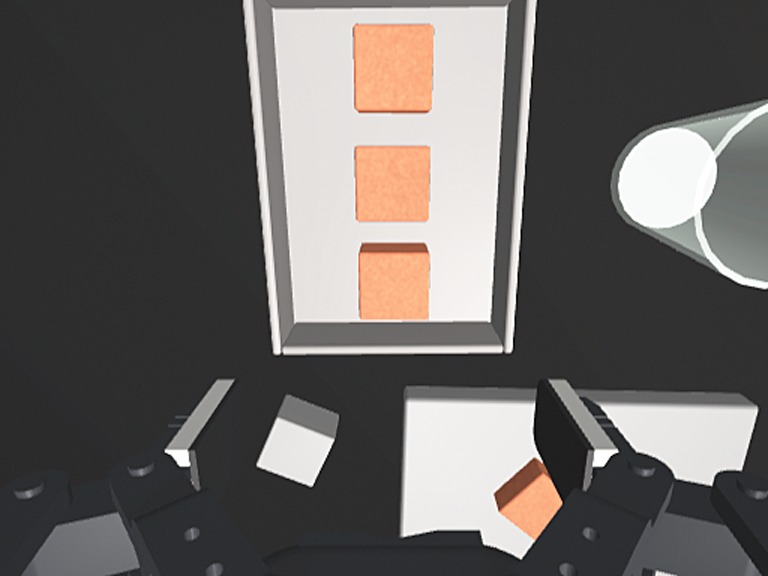

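```bash
python3 -c "
from h import *
plan(.597,.152,.11,48.4)"
```

```text
t 46.35 tcp [0.5031 0.2946 0.1448] psi 89.94 tiltz 1.0000 open 0.999 F [-0.1  0.  -0.6]
turn units 8.31 | units x -1.109 y 4.122 z 0.871
```

{"op": "step_arm", "data": {
  "targets": [
    [[1,0,0,0,1],[1,0,0,0,1],[1,0,0,0,1],[1,0,0,0,1],[1,0,0,0,1],[1,0,0,0,1],[1,0,0,0,1],[1,0,0,0,1],[1,0,0,0,0.3],[1,0,0,0,0]]
  ]
}}

```text
time: 47.18
eef_pos: [0.5031, 0.2946, 0.1443]
tcp_rot: [0.912, 0.41, -0.002, -0.0]
contact_force: [-1.1, -0.7, 0.0]
opening: 1.001
```

```bash
python3 -c "
from h import *
plan(.597,.152,.11,48.4)"
```

```text
t 47.18 tcp [0.5031 0.2946 0.1443] psi 48.42 tiltz 1.0000 open 1.001 F [-1.1 -0.7  0. ]
turn units 0.00 | units x -1.108 y 4.122 z 0.858
```

{"op": "step_arm", "data": {
  "targets": [
    [[1,-0.2,0.7,0,0],[1,-0.25,0.9,0,0],[1,-0.25,0.9,0,0],[1,-0.25,0.9,0.3,0],[1,-0.15,0.7,0.4,0],[1,0,0,0.2,0],[1,0,0,0,0],[1,0,0,0,0],[1,0,0,0,0]]
  ]
}}

```text
time: 47.93
eef_pos: [0.5971, 0.1543, 0.1104]
tcp_rot: [0.912, 0.411, -0.0, -0.0]
contact_force: [-0.0, 0.9, -0.4]
opening: 0.998
```

```bash
python3 wb.py p1w.png .597 .152 .0225 48.4
```

```text
wrist [ 32. 139.] 4302 ztop 0.0340 [506.1 295.3] [38.2 39. ] 89.9
wrist [260. 206.] 2955 ztop 0.0371 [597.6 154.1] [37.1 37.8] 48.8
t 47.98 tcp [0.5974 0.1545 0.111 ] psi 48.55 tiltz 1.0000 open 1.002 F [-0.8 -0.2  0.7]
turn units 0.03 | units x -0.054 y 0.034 z 2.212
```

View pics/p1w.png

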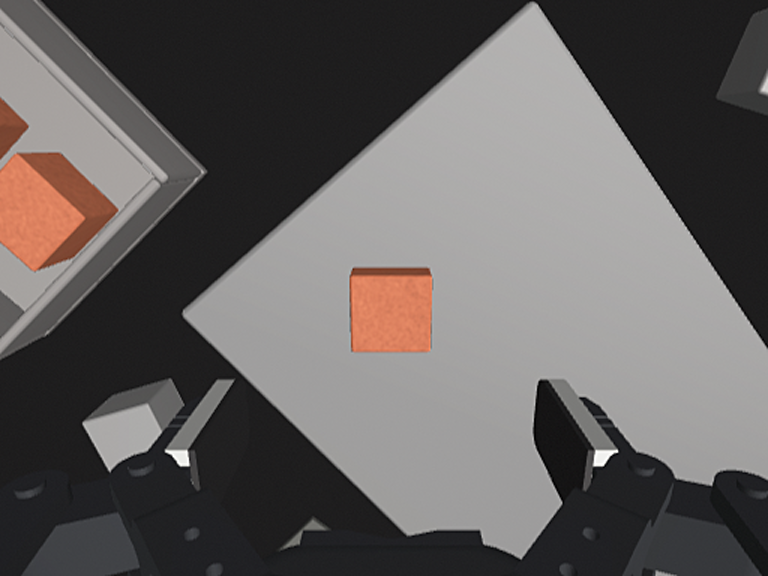

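Block 1 sits square between the jaws. I'll descend to it.

{"op": "step_arm", "data": {
  "targets": [
    [[1,-0.03,0.02,0.4,0],[1,0,0,0.6,0],[1,0,0,0.5,0],[1,0,0,0.4,0],[1,0,0,0.1,0],[1,0,0,0,0],[1,0,0,0,0],[1,0,0,0,0]]
  ]
}}

```text
time: 48.65
eef_pos: [0.5989, 0.1525, 0.0325]
tcp_rot: [0.912, 0.411, 0.002, 0.001]
contact_force: [0.8, -0.1, 0.5]
opening: 0.994
```

```bash
python3 wb.py p1x.png .5975 .153 .0225 48.5
```

```text
wrist [255. 257.] 6608 ztop 0.0370 [597.3 153.8] [38.4 37.9] 48.7
t 48.70 tcp [0.5989 0.1524 0.0326] psi 48.47 tiltz 1.0000 open 0.997 F [-0.5 -0.1 -0.6]
turn units -0.01 | units x -0.011 y -0.037 z 0.252
```

{"op": "step_arm", "data": {
  "targets": [
    [[1,0,-0.04,0.13,0],[1,0,0,0.11,0],[1,0,0,0,0],[0,0,0,0,0],[0,0,0,0,0],[0,0,0,0,0],[0,0,0,0,0],[0,0,0,0,0],[0,0,0,0,0],[0,0,0,0,0]]
  ]
}}

```text
time: 49.53
eef_pos: [0.5969, 0.153, 0.0215]
tcp_rot: [0.912, 0.41, 0.001, 0.0]
contact_force: [0.5, -1.0, 1.5]
opening: 0.43
```

{"op": "step_arm", "data": {
  "targets": [
    [[0,0,0,-0.5,0],[0,0,0,-0.9,0],[0,0,0,-0.9,0],[0,0,0,-0.9,0],[0,0,0,-0.5,0],[0,0,0,0,0]]
  ]
}}

```text
time: 50.03
eef_pos: [0.5997, 0.1534, 0.1756]
tcp_rot: [0.912, 0.41, 0.005, 0.002]
contact_force: [0.6, -0.3, 0.2]
opening: 0.43
```

```bash
python3 wb.py p1y.png .508 -.34 .165 90
```

```text
wrist [27. 86.] 2943 ztop 0.0321 [505.7 349.4] [38.2 39. ] 0.2
wrist [ 73. 133.] 2750 ztop 0.0341 [506.6 295.7] [38.1 38.4] 0.2
wrist [260. 265.] 7654 ztop 0.1913 [600.7 153.6] [39.3 37.8] 48.5
t 50.08 tcp [0.5981 0.1532 0.1722] psi 48.45 tiltz 1.0000 open 0.428 F [ 0.7 -0.1 -1. ]
turn units -8.31 | units x -12.329 y -2.251 z 0.179
```

View pics/p1y.png

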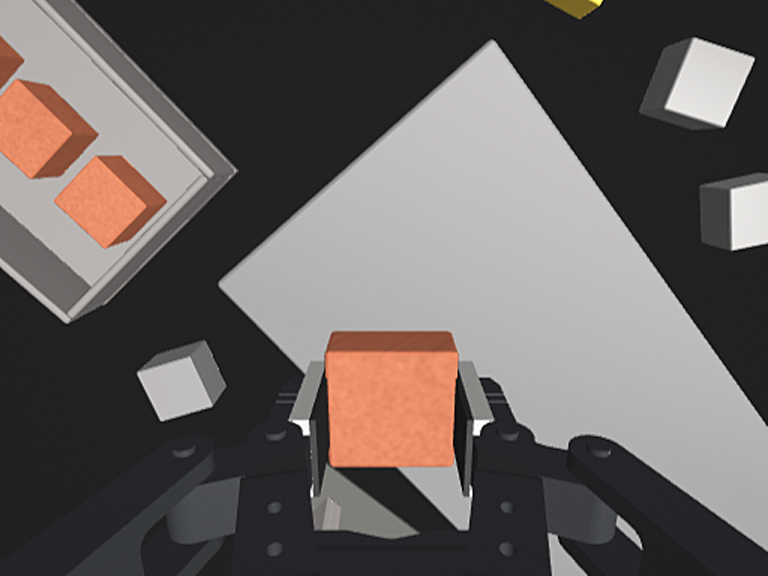

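{"op": "step_arm", "data": {
  "targets": [
    [[0,0,0,0,-1],[0,0,0,0,-1],[0,0,0,0,-1],[0,0,0,0,-1],[0,0,0,0,-1],[0,0,0,0,-1],[0,0,0,0,-1],[0,0,0,0,-1],[0,-0.6,0,0,-0.3],[0,-0.9,-0.2,0,0]]
  ]
}}

```text
time: 50.92
eef_pos: [0.5866, 0.0944, 0.1659]
tcp_rot: [0.706, 0.709, -0.001, -0.002]
contact_force: [-0.3, -0.9, -0.2]
opening: 0.425
```

{"op": "step_arm", "data": {
  "targets": [
    [[0,-1,-0.2,0,0],[0,-1,-0.2,0,0],[0,-1,-0.2,0,0],[0,-1,-0.2,0,0],[0,-1,-0.2,0,0],[0,-1,-0.2,0,0],[0,-1,-0.2,0,0],[0,-1,-0.2,0,0],[0,-1,-0.2,0,0],[0,-0.9,-0.1,0,0]]
  ]
}}

```text
time: 51.75
eef_pos: [0.5089, -0.3041, 0.1658]
tcp_rot: [0.708, 0.706, -0.0, -0.003]
contact_force: [0.9, 0.3, -0.8]
opening: 0.431
```

{"op": "step_arm", "data": {
  "targets": [
    [[0,-0.6,0,0,0],[0,0,0,0,0],[0,0,0,0,0],[0,0,0,0,0]]
  ]
}}

```text
time: 52.08
eef_pos: [0.5103, -0.3256, 0.1666]
tcp_rot: [0.707, 0.707, 0.0, -0.002]
contact_force: [-0.9, 0.6, -1.2]
opening: 0.425
```

```bash
python3 wb.py s1.png .508 -.34 .0068 90
```

```text
wrist [421. 213.] 6543 ztop 0.1092 [ 652.  -350.7] [32.1 32.3] 63.0
wrist [262. 265.] 6731 ztop 0.1822 [ 511.5 -325.5] [39.2 37.8] 89.8
t 52.13 tcp [ 0.5107 -0.3252  0.1671] psi 89.99 tiltz 1.0000 open 0.425 F [ 0.7  0.8 -0.7]
turn units -0.00 | units x -0.369 y -0.068 z 4.008
```

View pics/s1.png

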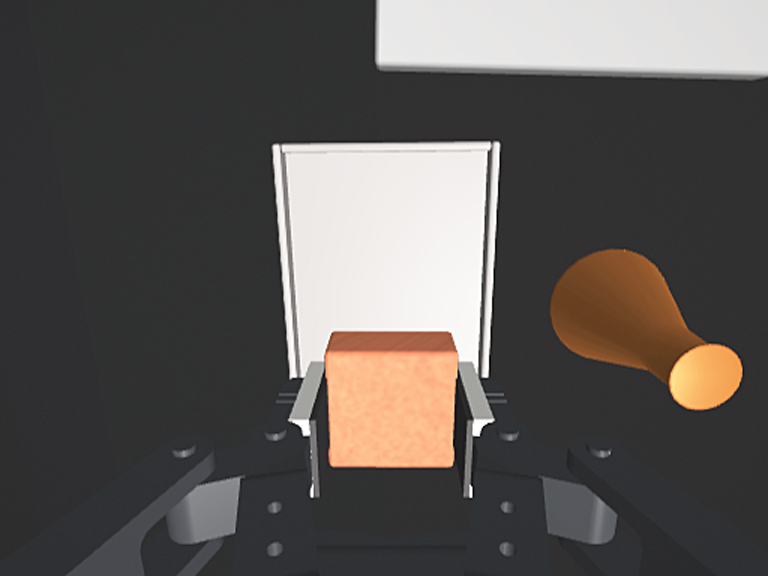

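{"op": "step_arm", "data": {
  "targets": [
    [[0,-0.3,-0.06,0.4,0],[0,0,0,0.7,0],[0,0,0,0.7,0],[0,0,0,0.7,0],[0,0,0,0.7,0],[0,0,0,0.4,0],[0,0,0,0.1,0],[0,0,0,0,0],[0,0,0,0,0]]
  ]
}}

```text
time: 52.88
eef_pos: [0.5097, -0.3385, 0.0218]
tcp_rot: [0.707, 0.707, 0.0, 0.001]
contact_force: [1.5, 0.3, -0.4]
opening: 0.426
```

```bash
python3 -c "
from h import *
plan(.508,-.34,.0067,90)"
```

```text
t 52.88 tcp [ 0.5097 -0.3385  0.0218] psi 90.01 tiltz 1.0000 open 0.426 F [ 1.5  0.3 -0.4]
turn units 0.00 | units x -0.038 y -0.042 z 0.378
```

{"op": "step_arm", "data": {
  "targets": [
    [[0,0,0,0.17,0],[0,0,0,0.1,0],[0,0,0,0.06,0],[0,0,0,0.03,0],[0,0,0,0,0],[0,0,0,0,0]]
  ]
}}

```text
time: 53.38
eef_pos: [0.509, -0.3391, 0.0068]
tcp_rot: [0.707, 0.707, 0.0, 0.0]
contact_force: [-0.1, -0.5, -1.4]
opening: 0.426
```

{"op": "step_arm", "data": {
  "targets": [
    [[0.6,0,0,0,0],[0.62,0,0,0,0],[0.62,0,0,0,0],[0.62,0,0,0,0],[0.62,0,0,-0.4,0],[0.62,0,0,-0.8,0],[0.62,0,0,-0.9,0],[0.62,0,0,-0.9,0],[0.62,0,0,-0.9,0],[0.62,0,0,0,0]]
  ]
}}

```text
time: 54.22
eef_pos: [0.5127, -0.3423, 0.1726]
tcp_rot: [0.707, 0.707, 0.0, 0.008]
contact_force: [0.7, -1.2, 0.7]
opening: 0.618
```

```bash
python3 wb.py s2.png .5 -.34 .2 90; python3 m.py | egrep -v plate; python3 - <<'E'
from h import *
for n in("top","scene"): save(cam(n),"fin"+n+".png",None,1.5)
E
```

```text
wrist [415. 190.] 6369 ztop 0.1093 [ 651.9 -350.7] [31.9 32.8] 29.9
wrist [255. 174.] 1571 ztop 0.0222 [ 509.9 -338.5] [37.  37.1] 0.2
t 54.27 tcp [ 0.5115 -0.3413  0.1689] psi 89.95 tiltz 0.9999 open 0.618 F [-0.5 -0.6 -0.2]
turn units -0.01 | units x 0.031 y -0.287 z -0.776
top
bridge 690 [428.5  -6.2  44.1 103.8   6.4] z 0.0629
handle 171 [428.5  -6.1  24.   29.8   6.7] z 0.1277
scale 18 [435.7  15.1  16.   62.7  25.2] z 0.1132
pad+gauge 2484 [444.3 -12.2 134.8 198.6   1.5] z 0.0066
deep 996 [503.4 348.9 130.2 180.9   0.3] z 0.0437
shal 558 [ 507.  -341.6  129.7  182.8    0.1] z 0.0200
beaker 576 [658.9 348.2  75.1  74.2  63.7] z 0.0817
jar 300 [ 802.9 -110.6   45.7   45.3   85.4] z 0.0754
scene
bridge 390 [428.7  -4.6  47.6 105.5   5.7] z 0.0613
handle 100 [429.3  -4.   27.2  34.1   4.2] z 0.1255
scale 109 [428.4  11.5  25.5  65.1   6.5] z 0.1087
pad+gauge 1944 [423.   -8.3 191.8 183.2  87.2] z 0.0262
deep 626 [503.  350.2 134.  187.1   1.3] z 0.0414
shal 658 [ 507.9 -339.1  137.   180.4    0.5] z 0.0178
beaker 675 [659.2 348.8  72.6  79.1  43.5] z 0.0786
jar 426 [ 805.3 -109.    44.6   45.7   55.1] z 0.0739
```

View pics/s2.png

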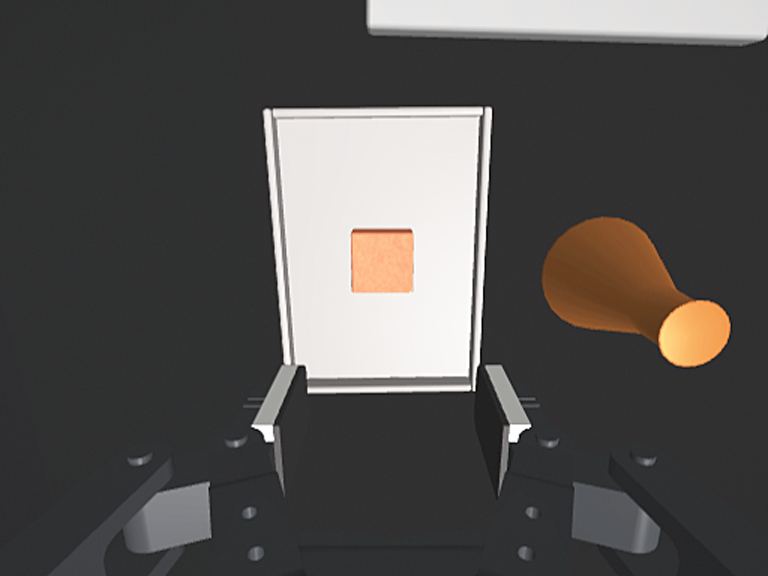

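View pics/finscene.png

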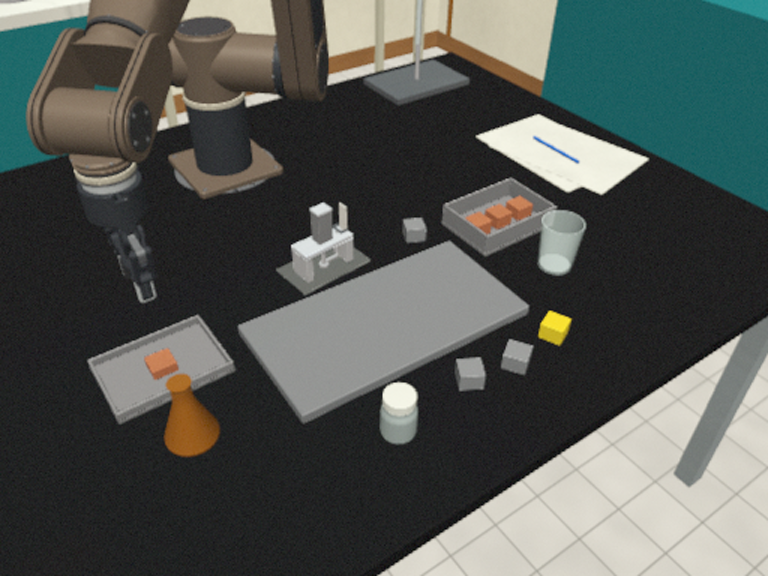

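View pics/fintop.png

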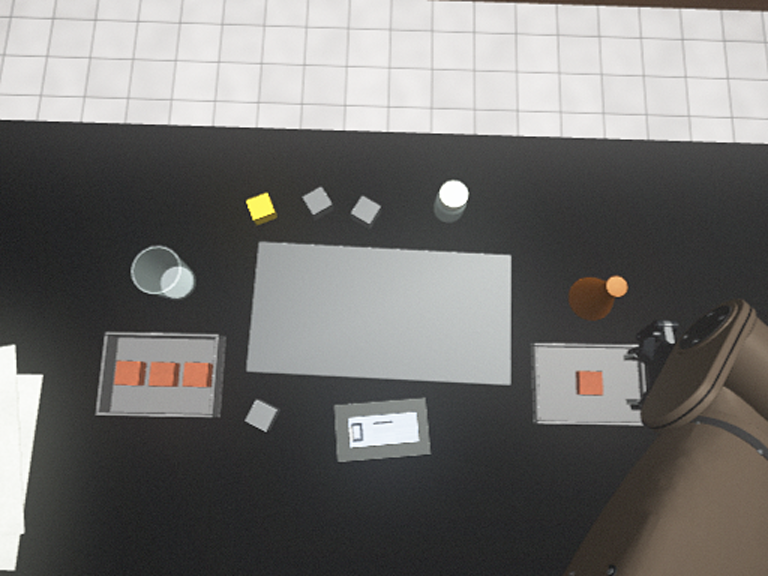

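{"op": "step_arm", "data": {
  "targets": [
    [[0.62,0,0,-0.5,0],[0.62,0,0,0,0],[0.62,0,0,0,0],[0.62,0,0,0,0],[0.62,0,0,0,0],[0.62,0,0,0,0]]
  ]
}}

```text
time: 54.97
eef_pos: [0.5084, -0.3385, 0.1812]
tcp_rot: [0.707, 0.707, -0.0, -0.001]
contact_force: [-0.7, 0.5, -0.9]
opening: 0.618
```

```bash
python3 -c "
from h import *
print(sign_off())"
```

```text
the job is handed in; nothing more can be done
None
```

I gauged all four blocks from left to right, sorted them into the trays, put the gauge back on its pad and handed the job in at about 55 s. No verdict was reported.

**Gauging:** Each time the legs were pressed on the plate (about 5 N) and held still for about 2 s. The hold on block 2 was the shortest, at about 1.9 s.

| Block | Height | Tray |
|---|---|---|
| 1 | about 17.5 mm | shallow |
| 2 | about 30 mm | deep |
| 3 | about 28 mm | deep |
| 4 | about 27 mm | deep |

The heights of blocks 2 to 4 come from the pointer position in the wrist depth image, and the block tops measured by the two fixed cameras agree to within about 1 mm. I did not work out the pointer value for block 1; its height comes from those cameras, and it is well below 24 mm. I did not read the scale marks directly.

**On the way:** Block 2 was knocked a few centimetres aside after it had been gauged. I found it again and picked it from its new place. I saw no slackening of the grip.

**Last checks:**
- **Blocks:** each lies flat and apart from the others in its tray.
- **Gauge:** it stands upright within about 5 mm of the pad's centre.
- **Glassware:** the beaker and jar measure within 1 mm of where they started. The flask was only checked by eye and looks unmoved.
- **Arm:** it is clear of everything.

The cameras differ by 1 to 2 mm, which is within their calibration; nothing else disagreed.

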